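Fit the top deck on a test-tube rack and load a tube

ROBOT

A 6-joint arm with a two-finger parallel gripper is mounted at the origin on the work surface. World frame = base frame: x ahead of the robot, y to its left, z up, the work surface at z = 0. Lengths are in m, angles in degrees, forces in N, time in s.
With the tool pointing down it reaches from about 0.4 to 0.825 m from the base axis. Payload 7 kg.
Tool frame: the origin (TCP) lies midway between the tips of the shut fingers; the grasp point (between the pads) lies 19 mm behind it; x points along the fingers, z is the direction in which the jaws open and shut, and the axes are right-handed (so a half turn about x gives the same grasp; the last joint's range is limited). The gripper opens to 88 mm and grips with 3 to 60 N. Pads are 19 mm wide; open, the fingers measure 130 mm over their backs; the gripper's body (78 mm by 193 mm) begins 47 mm behind the grasp point.
Start: joints at [-54.884, 20.546, 0.682, 0, -70.136, -16.507], TCP at [0.215, -0.64, 0.227] pointing down, gripper open.
Joint ranges: [-176.03, 176.03], [-82.01, 121.73], [-58.28, 71.71], [-173.87, 95.51], [-174.79, -0.11], [-173.66, 173.66]. Speed limits (degrees/s): [136.94, 136.94, 172.46, 180, 180, 180].

INTERFACE

Orientations are given as [roll, pitch, yaw] about the fixed x, y, z axes, in that order (R = Rz(yaw) Ry(pitch) Rx(roll)).
In Python, from plant import ctrl gives the robot as it stands.
- The arm moves only by the tool servo_tool, never from a script. Its argument "motion" is a list of rows, each an object with "offset": the shift along the tool's x, y, z in m, a list of three; "roll": the turn about the tool's x in degrees; "claw": the opening, from -1 (shut) to 1 (fully open), so that 0 is half open. In form: [{"offset": [x, y, z], "roll": roll, "claw": claw}, ...]. A call has 1 to 12 rows; each row shifts and turns the commanded pose from where the row before left it, along the tool's axes as they then stand; what a row does not reach is not made up. A row lasts 1/8 s, in which the tool goes at most 62.5 mm and 10.7 degrees, less where a joint would pass 70% of its speed; a pose out of reach is approached as far as the arm can. A call is refused whole if a number of a shift passes 0.0625 or a number of a turn 10.7, either way. A call with a gripper value outside its range is refused whole. The fingers move at their own pace and stop on an object; the grip force is fixed at half the most. Time passes only in rows, so rows that do not move let the fingers close. It gives the time, the measured TCP pose, the force and the opening at its end, in the units of the state.
- ctrl.get_obs(): the state, without advancing time (a new reading comes with each control period).
- ctrl.snapshot(name): name is "scene" or "top" or "wrist"; returns a dict with "frame" (420x560x3 uint8, blue, green, red), "z_map" (420x560 float32, m along the optical axis (not along the pixel's ray), 0 where there is no reading), "mtx" (3x3 intrinsics, pixels), "k1" (the pictures are not rectified: a ray, as slopes to the right and down, at radius r is drawn at 1 + k1 r^2 times it, then the intrinsics apply), "extrinsics" (4x4, takes a point from camera to world coordinates). Camera axes: x right, y up, looking along -z (the intrinsics and any distortion apply to the point x, -y, -z); pixel columns grow to the right and rows downward; lengths in m; the calibration is good to about 2 mm. A picture is of the moment at which its call begins.
- ctrl.close_job(): hands the job in, once; it reports no verdict.
The state is a dict: "clock": time; "joint_pos": joint angles; "qvel": joint speeds; "tau": joint torques, N m; "tool_pos": TCP position; "orientation": TCP orientation; "force": force on the tool from outside, world axes, zero at the start; "moment": the same for the moment, N m; "opening": finger opening in m.
Only numpy, scipy, OpenCV 4.12 (cv2) and the standard library are available. Lean on these libraries where they do the work, as an engineer would, in place of code of your own. Each camera call takes 0.05 s, during which the arm holds its last target.

TASK

Finish the white test-tube rack on the big grey tray: lower its loose top deck over the rack frame's four pins until it lies flush on all four posts. Then take the tube with the orange stopper out of the blue wire rack and stand it in any hole of the finished rack, right down on the bottom. Set the deck and the glass tube down rather than letting them drop, and leave the other glassware where it is.

Things in the scene. Friction and masses are not known exactly. Their poses are not given: they have to be found in the camera images.
- rack_deck: Loose white plastic plate 200 x 64 x 12 mm, 140 g, flat on the tray. Origin: centre of its underside; x along its length, z up. Through holes: ten for tubes, 22 mm wide (x = -58, -29, 0, 29, 58; y = -15, 15 mm), four for pins, 10.6 mm wide (x = -90, 90; y = -22, 22 mm). Fits either way round. Can be gripped across its 64 mm width at mid-length.
- rack_frame: White plastic rack without top deck, 0.32 kg, loose on the tray. Origin: centre of its underside; x lengthwise, z up. Four posts 18 mm square, 70 mm tall at x = -90, 90, y = -22, 22 mm, each with a pin on top, 8 mm thick, 16 mm tall, tapered over its last 6 mm. Lower deck 162 x 64 mm, top 24 mm up, has blind holes below the top deck's tube holes, bottoms 13 mm up. Feet cover 204 x 68 mm.
- rack_seat (a point): Point of the rack frame, 70 mm above its underside, midway between the four post tops: where the origin of the top deck comes to lie. The fitted deck's top face is 82 mm above the frame's underside.
- wire_rack: Blue wire rack, fixed, 168 x 48 mm, 80 mm tall, standing on the table left of the tray. Origin: centre of its underside; x along its length, z up. Two rows of seven square cells, 24 mm apart, 21 mm clear, wires at 26 and 78 mm up; the tubes stand on its base plate 7 mm up.
- tube_orange: Glass test tube with an orange stopper, standing in a cell of the wire rack, about 50 g. Origin: centre of its bottom; z along the tube, up. Outer diameter 18 mm, slightly rounded at the bottom, 150 mm long; the stopper adds 18 mm (168 mm in all) and is 19 to 23 mm wide.
- tube_black: Same tube with a black stopper, in the wire rack at least 48 mm along the rack from its neighbours. To be left alone.
- tube_green: Same tube with a green stopper, in the wire rack. To be left alone.
- tray: Grey tray, fixed, 370 x 530 mm (x, y), floor 3 mm thick, rim 20 mm high. Origin: centre of its underside.
- flask_stoppered: Conical flask with a black stopper, 86 mm wide, 164 mm tall; right of the tray. To be left alone.
- dropper_bottle: Orange plastic dropper bottle with white cap, 58 mm wide, 148 mm tall; right of the tray. To be left alone.
- cylinder_glass: Measuring cylinder, foot 72 mm wide, 190 mm tall; right of the tray. To be left alone.
- flask_open: Conical flask without stopper, 76 mm wide, 125 mm tall; beyond the wire rack. To be left alone.
- flask_amber: Round flask of amber glass, 86 mm wide, 140 mm tall; beyond the wire rack. To be left alone.

How it is judged (in metres and radians):
On the way:
1. the top deck lies flush on the four posts of the rack frame, let go (z of rack_deck in the frame of rack_seat between -0.003 and 0.0025 m and x of rack_deck in the frame of rack_seat between -0.004 and 0.004 m and y of rack_deck in the frame of rack_seat between -0.004 and 0.004 m and angle between the z axis of rack_deck and the z axis of rack_frame, either way round below 0.015 rad and angle between rack_frame's own z axis and vertical below 0.05 rad and contact force between the fingers and rack_deck below 0.05 N), for 0.3 s.
At the end, for the whole second after the job is handed in: Deck let go, over the pins, within 2.5 mm of the post tops, 4 mm of centred in x and y, level with the frame to 0.015 rad; rack upright to 0.05 rad. Orange tube in a rack hole, bottom within 3.5 mm of the hole's bottom, leaning under 0.12 rad. All slower than 20 mm/s (all of step 1 and x of tube_orange in the frame of rack_frame between -0.066 and 0.066 m and y of tube_orange in the frame of rack_frame between -0.022 and 0.022 m and z of tube_orange in the frame of rack_frame between 0.009 and 0.0165 m and angle between tube_orange's own z axis and vertical below 0.12 rad and linear speed of each of rack_deck, rack_frame, tube_orange below 0.02 m/s); the robot touches nothing.
It fails at once if the top deck is dropped or thrown (moving faster than 0.45 m/s, as after a fall of 10 mm, while no finger touches it) (contact force between the fingers and rack_deck below 0.02 N and linear speed of rack_deck above 0.45 m/s).
It fails at once if the orange-stoppered tube is dropped (moving faster than 0.5 m/s, as after a fall of 13 mm, while no finger touches it) (contact force between the fingers and tube_orange below 0.02 N and linear speed of tube_orange above 0.5 m/s).
It fails at once if the black- or green-stoppered tube is moved by more than 20 mm (distance of any of tube_black, tube_green from where it was at the start of the episode above 0.02 m).
It fails at once if other glassware is moved by more than 30 mm or tipped by more than 0.3 rad (distance of any of flask_stoppered, flask_open, flask_amber, dropper_bottle, cylinder_glass from where it was at the start of the episode above 0.03 m or angle between any of flask_stoppered, flask_open, flask_amber, dropper_bottle, cylinder_glass's own z axis and vertical above 0.3 rad).
It also fails if it takes over 67 s, if anything falls off the work surface, if the arm or the gripper's body presses on something with over 40 N, if the wrist force passes 120 N, or if a joint passes its speed limit or range.

## Working session

There is one attempt and no reset: what is moved stays moved. The work goes in short steps, Python scripts to look and compute and a tool call to move; the robot and the scene stay as the last step left them, time stands still between calls to the robot, and variables do not carry over. Pictures are saved under pics/ and viewed, and the job is handed in when it is done.

Besides the shell and the picture viewer there is one more tool, called after "Call:" as name(argument=value, ...) on one line, values as JSON. servo_tool: Moves the arm, as the interface text tells. Its arguments: {"type":"object","properties":{"motion":{"type":"array"}},"required":["motion"]}

```bash
ls; mkdir -p pics; cat > h.py <<'E'
import numpy as np, cv2, pickle
from plant import ctrl
def snap(name,fn):
    s=ctrl.snapshot(name); cv2.imwrite('pics/%s.png'%fn,s['frame']); pickle.dump(s,open('pics/%s.pkl'%fn,'wb')); return s
def load(fn): return pickle.load(open('pics/%s.pkl'%fn,'rb'))
def ray(s,u,v):
    K=s['mtx']; d=np.array([(u-K[0,2])/K[0,0],(v-K[1,2])/K[1,1]]); p=d.copy()
    for _ in range(20): p=d/(1+s['k1']*(p@p))
    E=s['extrinsics']; return E[:3,3],E[:3,:3]@np.array([p[0],-p[1],-1.])
def onplane(s,u,v,z):
    o,d=ray(s,u,v); return o+d*(z-o[2])/d[2]
def bydepth(s,u,v):
    o,d=ray(s,u,v); return o+d*s['z_map'][int(round(v)),int(round(u))]
def proj(s,P):
    E=s['extrinsics']; q=E[:3,:3].T@(np.asarray(P,float)-E[:3,3]); a=np.array([q[0],-q[1]])/-q[2]
    a=a*(1+s['k1']*(a@a)); K=s['mtx']; return np.array([K[0,0]*a[0]+K[0,2],K[1,1]*a[1]+K[1,2]])
def cloud(s):
    K=s['mtx'];h,w=s['z_map'].shape
    v,u=np.mgrid[0:h,0:w].astype(float); dx=(u-K[0,2])/K[0,0];dy=(v-K[1,2])/K[1,1];x,y=dx,dy
    for _ in range(20):
        r=1+s['k1']*(x*x+y*y); x=dx/r;y=dy/r
    z=s['z_map'];E=s['extrinsics']
    P=np.stack([x*z,-y*z,-z],-1)@E[:3,:3].T+E[:3,3]; P[z==0]=np.nan; return P
E
python3 - <<'E'
from h import *
for n in['scene','top','wrist']:
    s=snap(n,n+'0'); print(n,s['mtx'].tolist(),s['k1'],s['extrinsics'].round(3).tolist())
print(ctrl.get_obs())
E
```

```text
pics
scene [[417.0508476204822, 0.0, 277.87000500898245], [0.0, 417.0508476204822, 214.7066364157862], [0.0, 0.0, 1.0]] -0.04472889986589567 [[-0.183, -0.541, 0.821, 1.436], [0.983, -0.089, 0.16, 0.135], [-0.014, 0.836, 0.548, 0.669], [0.0, 0.0, 0.0, 1.0]]
top [[426.8456650708399, 0.0, 278.9281664686922], [0.0, 426.8456650708399, 203.03783832836058], [0.0, 0.0, 1.0]] -0.031373835469359734 [[-0.003, 0.988, -0.155, 0.401], [-0.999, 0.002, 0.035, -0.034], [0.035, 0.155, 0.987, 1.165], [0.0, 0.0, 0.0, 1.0]]
wrist [[336.5435917876823, 0.0, 276.6613299562699], [0.0, 336.5435917876823, 215.38995207402067], [0.0, 0.0, 1.0]] -0.02784318099769249 [[-0.318, -0.912, -0.258, 0.147], [0.948, -0.306, -0.089, -0.663], [0.002, -0.272, 0.962, 0.384], [0.0, 0.0, 0.0, 1.0]]
{'clock': 0.15, 'joint_pos': array([-5.48836173e+01,  2.05826496e+01,  6.46508601e-01, -1.38861243e-02,
       -7.01351676e+01, -1.65077093e+01]), 'qvel': array([ 0.02405429, -0.15302096,  0.17173643,  0.0551859 ,  0.03890833,
        0.04318852]), 'tau': array([-2.40356007e-03, -5.83274138e+01,  2.93288130e+01,  7.00135231e+00,
        8.70365475e-03, -1.15414496e-04]), 'tool_pos': array([ 0.21526229, -0.6393779 ,  0.2258382 ]), 'orientation': array([  6.13389329,  89.92750595, 114.73784003]), 'force': array([-0.37514632,  0.53869473, -0.33282823]), 'moment': array([ 0.05065567,  0.05090142, -0.04592044]), 'opening': 0.08755316400398168}
```

View pics/top0.png

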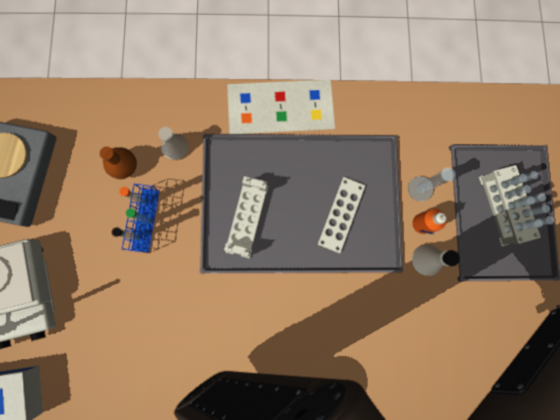

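View pics/scene0.png

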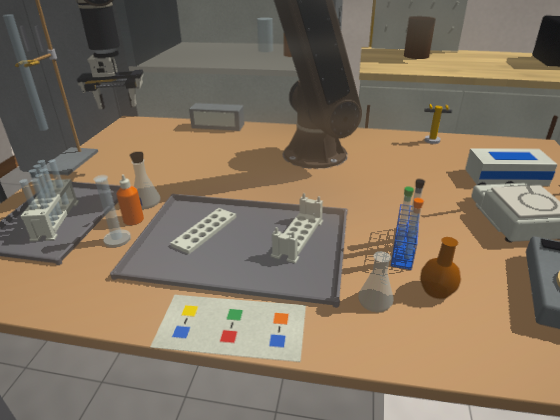

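View pics/wrist0.png

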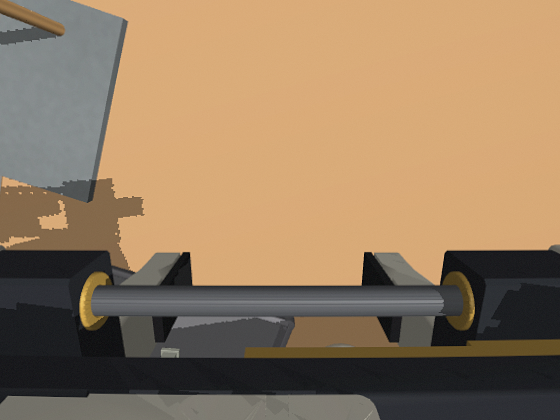

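The top view shows the deck at about (342,215), the frame at (247,217), and the stoppers: orange (124,191), green (131,212), black (117,231). Next I measure them.

```bash
cat > m.py <<'E'
from h import *
def white(s):
    hsv=cv2.cvtColor(s['frame'],cv2.COLOR_BGR2HSV); return ((hsv[...,1]<60)&(hsv[...,2]>120)).astype(np.uint8)
s=load('top0'); P=cloud(s)
W=white(s)
n,l,st,c=cv2.connectedComponentsWithStats(W)
for i in range(1,n):
    if st[i,4]>100: print(i,st[i],c[i], np.nanmedian(P[l==i],0).round(3))
E
python3 m.py
python3 - <<'E'
from h import *
for n in['top0','scene0']:
    s=load(n)
    a=s['frame'][100:300,90:420] if n=='top0' else s['frame'][170:320,120:450]
    cv2.imwrite('pics/%s_z.png'%n,cv2.resize(a,None,fx=2.4,fy=2.4,interpolation=cv2.INTER_CUBIC))
E
```

```text
1 [    0     0   560   134 49226] [282.99457604  45.55320359] [ 1.489 -0.109 -0.748]
2 [159 127  15  32 258] [165.71317829 141.10465116] [0.73  0.221 0.123]
6 [ 479  165   51   50 1233] [502.09975669 187.31305758] [ 0.618 -0.67   0.083]
7 [439 168  16  14 151] [447.02649007 174.26490066] [ 0.625 -0.47   0.19 ]
9 [ 224  176   43   83 1958] [245.76557712 216.48621042] [0.544 0.015 0.026]
10 [ 317  177   48   77 1490] [340.83154362 214.92147651] [ 0.549 -0.244  0.015]
11 [408 177  32  24 497] [420.79879276 188.25150905] [ 0.617 -0.46   0.012]
53 [   0  239   44   88 2294] [ 15.40278989 285.25239756] [0.357 0.583 0.087]
61 [412 254  28  21 345] [424.75072464 264.73623188] [ 0.413 -0.456  0.045]
66 [  0 314  48  27 594] [ 26.41919192 327.6986532 ] [0.257 0.558 0.054]
67 [   0  372   26   48 1038] [ 12.83815029 396.53757225] [0.1   0.568 0.08 ]
```

View pics/top0_z.png

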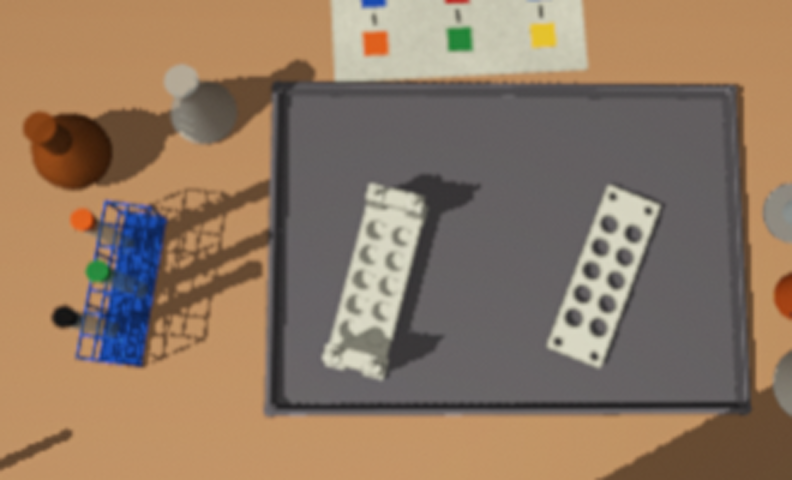

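View pics/scene0_z.png

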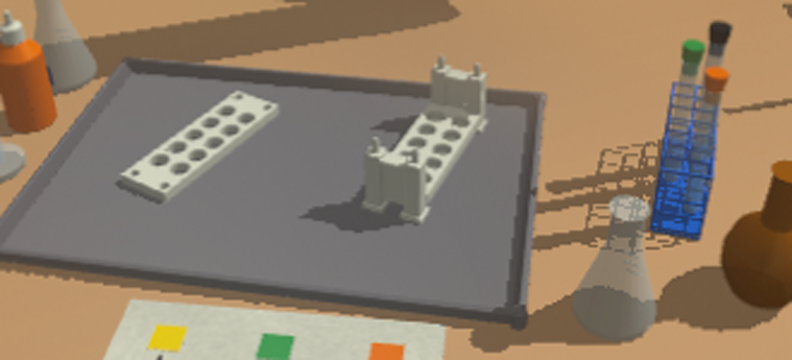

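```bash
cat >> m.py <<'E'
print('--deck')
def rect(mask,z):
    cs,_=cv2.findContours(mask,cv2.RETR_EXTERNAL,cv2.CHAIN_APPROX_NONE); c=max(cs,key=cv2.contourArea)[:,0]
    pts=np.array([onplane(s,u,v,z)[:2] for u,v in c],np.float32)
    (cx,cy),(w,h),a=cv2.minAreaRect(pts); b=cv2.boxPoints(((cx,cy),(w,h),a))
    e=b[1]-b[0];f=b[2]-b[1]; g=e if np.linalg.norm(e)>np.linalg.norm(f) else f
    return np.round([cx,cy,w,h,np.degrees(np.arctan2(g[1],g[0]))%180],4)
print(rect((l==10).astype(np.uint8),0.015), np.nanpercentile(P[l==10][:,2],[5,50,95]))
print('--frame')
m=(l==9)
q=P[m]; print(np.nanpercentile(q[:,2],[1,5,50,90,95,99]))
hi=((P[...,2]>0.06)&(P[...,2]<0.095)&(P[...,0]>.4)&(P[...,0]<.7)&(abs(P[...,1])<.12))
n2,l2,st2,c2=cv2.connectedComponentsWithStats(hi.astype(np.uint8))
for i in range(1,n2):
    if st2[i,4]>10: print(st2[i],c2[i].round(1),np.nanmedian(P[l2==i],0).round(4),np.nanmean(P[l2==i],0).round(4))
print('--stoppers')
for nm in ['top0','scene0']:
    s=load(nm);hsv=cv2.cvtColor(s['frame'],cv2.COLOR_BGR2HSV);Q=cloud(s)
    reg=(Q[...,2]>0.14)&(Q[...,2]<.2)&(Q[...,1]>.12)&(Q[...,1]<.4)&(Q[...,0]>.3)&(Q[...,0]<.7)
    n3,l3,st3,c3=cv2.connectedComponentsWithStats(reg.astype(np.uint8))
    for i in range(1,n3):
        if st3[i,4]>8: print(nm,st3[i],c3[i].round(1),np.nanmedian(Q[l3==i],0).round(4),s['frame'][l3==i].mean(0).round())
    k=(Q[...,2]>0.07)&(Q[...,2]<.09)&(Q[...,1]>.12)&(Q[...,1]<.4)&(Q[...,0]>.3)&(Q[...,0]<.7)&(hsv[...,0]>105)&(hsv[...,0]<130)&(hsv[...,1]>120)
    r=Q[k][:,:2].astype(np.float32); print(len(r),cv2.minAreaRect(r) if len(r)>5 else '')
E
python3 m.py | sed -n '/deck/,$p'
```

```text
--deck
[ 5.50800e-01 -2.44000e-01  6.88000e-02  2.04400e-01  1.58426e+02] [0.00226159 0.0145211  0.01877481]
--frame
[0.00062013 0.00493013 0.02620066 0.07031002 0.07410555 0.08432814]
[242 177  25  13 178] [253.8 182.8] [ 0.6261 -0.0073  0.0712] [ 0.6258 -0.007   0.0721]
[224 244  25  13 167] [236.6 249.5] [0.4539 0.0349 0.0712] [0.4527 0.0358 0.0726]
--stoppers
top0 [100 148  13  11  58] [105.7 152.7] [0.6852 0.354  0.1409] [ 24.  68. 135.]
top0 [119 187  13  11 102] [125.  192.2] [0.5819 0.2921 0.1735] [ 45.  94. 184.]
top0 [126 209  13   9  85] [131.5 213.1] [0.5323 0.2751 0.1743] [ 65. 120.  49.]
top0 [111 227  14  10 106] [117.4 231.6] [0.4901 0.3051 0.1741] [42. 50. 59.]
235 ((0.5343417525291443, 0.28267645835876465), (0.04702781140804291, 0.1678519994020462), 85.98265075683594)
scene0 [415 179  10  17 131] [419.2 186.2] [0.4948 0.3077 0.1645] [60. 71. 82.]
scene0 [403 186  11  17 139] [407.9 193.7] [0.5388 0.2772 0.1654] [ 71. 109.  90.]
scene0 [413 198  11  17 144] [417.6 205.5] [0.5896 0.2946 0.1657] [ 53.  93. 147.]
scene0 [441 237  17   9  91] [448.9 240.9] [0.6857 0.3539 0.1409] [ 27.  90. 150.]
106 ((0.5436458587646484, 0.2877969741821289), (0.04878351092338562, 0.15763819217681885), 82.4975357055664)
```

```bash
cat >> h.py <<'E'
from scipy.spatial.transform import Rotation as Ro
def to(p,head=None):
    o=ctrl.get_obs(); r,pi,y=o['orientation']; R=Ro.from_euler('xyz',[r,pi,y],degrees=True).as_matrix()
    h=np.degrees(np.arctan2(R[1,2],R[0,2])); d=R.T@(np.asarray(p)-o['tool_pos'])
    print('pos',o['tool_pos'].round(4),'head',h.round(2),'tilt',np.degrees(np.arccos(-R[2,0])).round(2),'op',round(o['opening'],4),'F',o['force'].round(2),'t',o['clock'])
    print('tool offset first',d.round(4),'roll',None if head is None else ((h-head+180)%360-180).round(2))
E
python3 - <<'E'
from h import *
c=np.array([.551,-.244,.23]); h=np.radians(68.4); y=np.array([np.cos(h+np.pi/2),np.sin(h+np.pi/2),0])
to(c-.03*y,68.4)
s=load('wrist0')
for z in[.227,.15,.1,0.]: print(proj(s,[.215,-.64,z]))
E
```

```text
pos [ 0.2153 -0.6394  0.2258] head 108.6 tilt 0.07 op 0.0876 F [-0.38  0.54 -0.33] t 0.15
tool offset first [-0.0039 -0.4672  0.2482] roll 40.2
[276.99166011 267.89104166]
[276.66013184 223.18019207]
[276.53459863 206.2483806 ]
[276.37672461 184.9528781 ]
```

Call:
servo_tool(motion=[{"offset": [-0.01,-0.0467,0.0248],"roll": 0,"claw": 1},{"offset": [0,-0.0467,0.0248],"roll": 0,"claw": 1},{"offset": [0,-0.0467,0.0248],"roll": 0,"claw": 1},{"offset": [0,-0.0467,0.0248],"roll": 0,"claw": 1},{"offset": [0,-0.0467,0.0248],"roll": 0,"claw": 1},{"offset": [0,-0.0467,0.0248],"roll": 0,"claw": 1},{"offset": [0,-0.0467,0.0248],"roll": 0,"claw": 1},{"offset": [0,-0.0467,0.0248],"roll": 0,"claw": 1},{"offset": [0,-0.0467,0.0248],"roll": 0,"claw": 1},{"offset": [0,-0.0467,0.0248],"roll": 0,"claw": 1}])

```text
clock: 1.4
tool_pos: [0.5797, -0.2541, 0.2364]
orientation: [47.3, 90.0, 156.0]
force: [0.5, -0.7, 0.1]
opening: 0.0877
```

Call:
servo_tool(motion=[{"offset": [0,0,0],"roll": 10.05,"claw": 1},{"offset": [0,0,0],"roll": 10.05,"claw": 1},{"offset": [0,0,0],"roll": 10.05,"claw": 1},{"offset": [0,0,0],"roll": 10.05,"claw": 1},{"offset": [0.01,0,0],"roll": 0,"claw": 1},{"offset": [0,0,0],"roll": 0,"claw": 1}])

```text
clock: 2.15
tool_pos: [0.5781, -0.2554, 0.225]
orientation: [93.5, 89.9, 162.2]
force: [-0.5, 0.5, 0.6]
opening: 0.0879
```

```bash
python3 - <<'E'
from h import *
snap('wrist','w1')
to([.551,-.244,.23],68.4)
E
```

```text
pos [ 0.5784 -0.2555  0.2257] head 68.59 tilt 0.09 op 0.0876 F [ 1.57 -0.09  0.97] t 2.2
tool offset first [-0.0043  0.0297  0.0008] roll 0.19
```

View pics/w1.png

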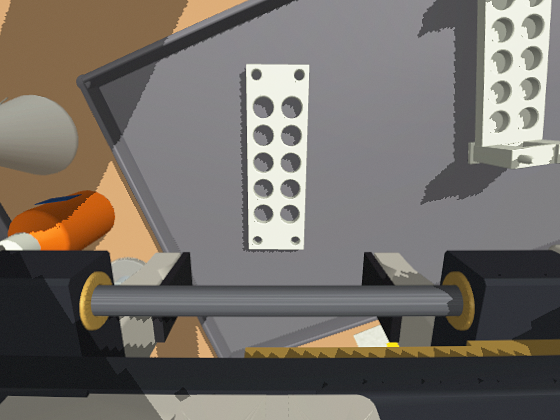

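```bash
cat > d.py <<'E'
from h import *
import sys
def wmask(s):
    hsv=cv2.cvtColor(s['frame'],cv2.COLOR_BGR2HSV); return ((hsv[...,1]<50)&(hsv[...,2]>150)).astype(np.uint8)
def deckfit(s,z,seed):
    W=wmask(s); n,l,st,c=cv2.connectedComponentsWithStats(W)
    u,v=[int(round(x)) for x in seed]
    i=np.bincount(l[v-12:v+13,u-12:u+13].ravel())[1:].argmax()+1
    m=(l==i).astype(np.uint8)
    cs,hi=cv2.findContours(m,cv2.RETR_CCOMP,cv2.CHAIN_APPROX_NONE)
    k=max(range(len(cs)),key=lambda j:cv2.contourArea(cs[j])); 
    pts=np.array([onplane(s,a,b,z)[:2] for a,b in cs[k][:,0]],np.float32)
    r=cv2.minAreaRect(pts);b=cv2.boxPoints(r);e=b[1]-b[0];f=b[2]-b[1];g=e if np.linalg.norm(e)>np.linalg.norm(f) else f
    a=np.arctan2(g[1],g[0])%np.pi
    print('outline',np.round(r[0],4),np.round(r[1],4),np.degrees(a).round(2))
    ang=a; cen=np.array(r[0])
    M=np.array([[x,y] for x in(-.058,-.029,0,.029,.058) for y in(-.015,.015)]+[[x,y] for x in(-.09,.09) for y in(-.022,.022)])
    H=[]
    for j in range(len(cs)):
        if hi[0][j][3]==k and cv2.contourArea(cs[j])>15:
            M_=cv2.moments(cs[j]); H.append(onplane(s,M_['m10']/M_['m00'],M_['m01']/M_['m00'],z)[:2])
    H=np.array(H)
    for _ in range(3):
        c_,s_=np.cos(ang),np.sin(ang);R=np.array([[c_,-s_],[s_,c_]]);W_=M@R.T+cen
        id=[np.linalg.norm(W_-h,axis=1).argmin() for h in H]; A=M[id];am=A.mean(0);hm=H.mean(0)
        C=(A-am).T@(H-hm); ang=np.arctan2(C[0,1]-C[1,0],C[0,0]+C[1,1]); c_,s_=np.cos(ang),np.sin(ang);R=np.array([[c_,-s_],[s_,c_]]); cen=hm-R@am
    res=H-(A@R.T+cen); print('holes',len(H),cen.round(4),np.degrees(ang).round(2)%180,'rms',np.sqrt((res**2).sum(1).mean()).round(4))
    return cen,ang
if __name__=='__main__':
    s=load('w1'); deckfit(s,.015,(276,149))
E
python3 d.py
```

```text
outline [ 0.5518 -0.2452] [0.0649 0.2007] 158.11
holes 14 [ 0.5509 -0.2445] 158.2 rms 0.0006
```

```bash
python3 - <<'E'
from h import *
to([.551,-.2447,.05],68.15)
E
```

```text
pos [ 0.5784 -0.2555  0.2257] head 68.59 tilt 0.09 op 0.0876 F [ 1.57 -0.09  0.97] t 2.2
tool offset first [0.1757 0.0291 0.0002] roll 0.44
```

Call:
servo_tool(motion=[{"offset": [0.03,0.029,0],"roll": 0.4,"claw": 1},{"offset": [0.045,0,0],"roll": 0,"claw": 1},{"offset": [0.05,0,0],"roll": 0,"claw": 1},{"offset": [0.05,0,0],"roll": 0,"claw": 1},{"offset": [0,0,0],"roll": 0,"claw": 1},{"offset": [0,0,0],"roll": 0,"claw": 1}])

```text
clock: 2.95
tool_pos: [0.5531, -0.2453, 0.0533]
orientation: [-95.1, 89.9, -27.0]
force: [0.7, -0.2, 1.8]
opening: 0.0876
```

```bash
python3 - <<'E'
from h import *
snap('wrist','w2')
to([.551,-.2447,.0045],68.15)
E
```

```text
pos [ 0.5536 -0.2454  0.0539] head 68.08 tilt 0.19 op 0.0872 F [ 0.13 -0.69  0.13] t 3.0
tool offset first [ 0.0494  0.0028 -0.0004] roll -0.07
```

View pics/w2.png

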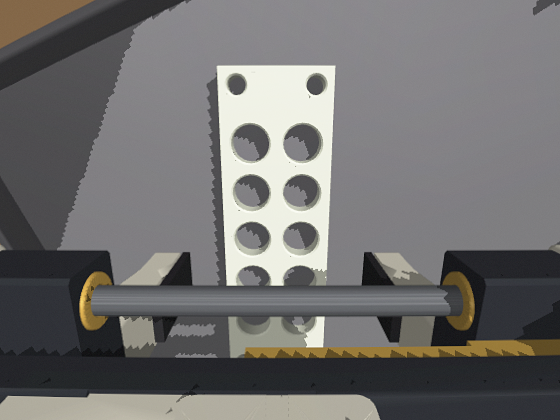

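Call:
servo_tool(motion=[{"offset": [0.022,0.0025,0],"roll": 0,"claw": 1},{"offset": [0.022,0,0],"roll": 0,"claw": 1},{"offset": [0,0,0],"roll": 0,"claw": 1},{"offset": [0,0,0],"roll": 0,"claw": 1},{"offset": [0,0,0],"roll": 0,"claw": 1}])

```text
clock: 3.62
tool_pos: [0.5506, -0.2442, 0.0092]
orientation: [-77.5, 89.9, -9.5]
force: [0.4, -0.8, 0.0]
opening: 0.0877
```

```bash
python3 - <<'E'
from h import *
to([.551,-.2447,.0045],68.15)
E
```

```text
pos [ 0.5506 -0.2442  0.0092] head 68.03 tilt 0.15 op 0.0877 F [ 0.36 -0.75  0.02] t 3.625
tool offset first [ 0.0047 -0.0005 -0.0003] roll -0.12
```

Call:
servo_tool(motion=[{"offset": [0.0045,0,0],"roll": 0,"claw": 1},{"offset": [0,0,0],"roll": 0,"claw": 1},{"offset": [0,0,0],"roll": 0,"claw": 0.5},{"offset": [0,0,0],"roll": 0,"claw": 0.2},{"offset": [0,0,0],"roll": 0,"claw": -0.2},{"offset": [0,0,0],"roll": 0,"claw": -1},{"offset": [0,0,0],"roll": 0,"claw": -1},{"offset": [0,0,0],"roll": 0,"claw": -1},{"offset": [0,0,0],"roll": 0,"claw": -1}])

```text
clock: 4.75
tool_pos: [0.5498, -0.2441, 0.0033]
orientation: [-88.6, 90.0, -20.6]
force: [0.8, 0.6, 4.8]
opening: 0.0635
```

```bash
python3 - <<'E'
from h import *
to([.551,-.2447,.2],68.15)
E
```

```text
pos [ 0.5498 -0.2441  0.0033] head 68.02 tilt 0.03 op 0.0635 F [0.81 0.62 4.84] t 4.75
tool offset first [-1.967e-01 -1.400e-03 -1.000e-04] roll -0.13
```

Call:
servo_tool(motion=[{"offset": [-0.01,0,0],"roll": 0,"claw": -1},{"offset": [-0.04,0,0],"roll": 0,"claw": -1},{"offset": [-0.05,0,0],"roll": 0,"claw": -1},{"offset": [-0.05,0,0],"roll": 0,"claw": -1},{"offset": [-0.05,0,0],"roll": 0,"claw": -1},{"offset": [0,0,0],"roll": 0,"claw": -1},{"offset": [0,0,0],"roll": 0,"claw": -1}])

```text
clock: 5.62
tool_pos: [0.5487, -0.2436, 0.2026]
orientation: [63.7, 89.9, 131.7]
force: [-0.4, -0.1, -2.6]
opening: 0.064
```

```bash
python3 - <<'E'
from h import *
snap('wrist','w3');snap('scene','s3')
to([.54,.014,.2],76)
E
```

```text
pos [ 0.5485 -0.2437  0.2015] head 67.99 tilt 0.16 op 0.0637 F [ 0.22  0.09 -1.71] t 5.725
tool offset first [0.0018 0.1044 0.2358] roll -8.01
```

View pics/w3.png

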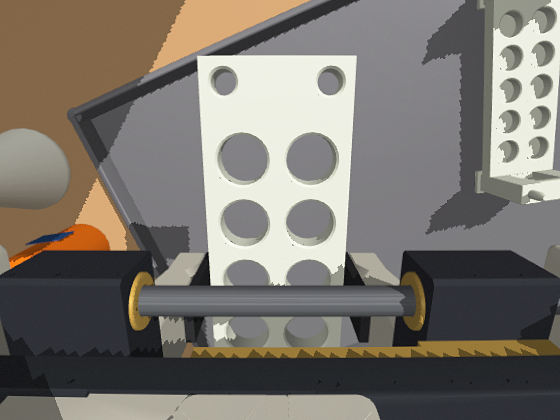

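View pics/s3.png

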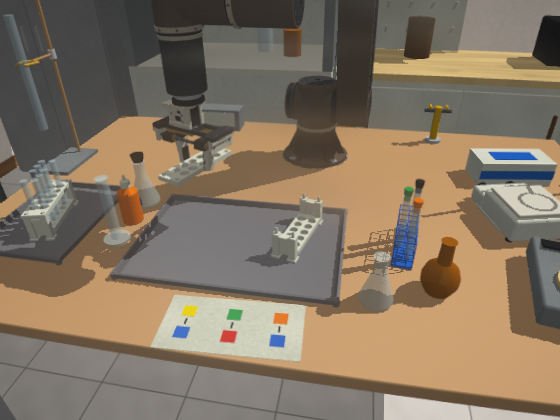

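```bash
python3 - <<'E'
from h import *
from d import *
s=load('w3'); E=s['extrinsics']
def pose(p,h):
    h=np.radians(h);T=np.eye(4);T[:3,0]=[0,0,-1];T[:3,2]=[np.cos(h),np.sin(h),0];T[:3,1]=np.cross(T[:3,2],T[:3,0]);T[:3,3]=p;return T
X=np.linalg.inv(pose([.5485,-.2437,.2015],67.99))@E
np.save('X.npy',X)
P=cloud(s); m=wmask(s).astype(bool); m[250:]=False
q=P[m]; q=q[(abs(q[:,2]-.213)<.03)]; print('deck plane', np.linalg.lstsq(np.c_[q[:,:2]-[.5485,-.2437],np.ones(len(q))],q[:,2],rcond=None)[0], len(q))
c=np.array([.54,.0145]);a=np.radians(166); L=np.array([np.cos(a),np.sin(a)]);Wd=np.array([-L[1],L[0]])
for off in[(-.15,.0),(-.15,-.04),(-.17,-.03)]:
  for z in(.26,.3):
    h=np.radians(76);zz=np.array([np.cos(h),np.sin(h)]);yy=np.array([-zz[1],zz[0]])
    p=c+off[0]*zz+off[1]*yy
    t=dict(s);t['extrinsics']=pose([*p,z],76)@X
    print(off,z,p.round(3),[proj(t,[*(c+i*.1*L+j*.03*Wd),.08]).round(0).tolist() for i in(1,-1) for j in(1,-1)])
E
```

```text
deck plane [-0.01304556  0.01259394  0.21303865] 20998
(-0.15, 0.0) 0.26 [ 0.504 -0.131] [[402.0, 91.0], [464.0, 91.0], [384.0, 281.0], [437.0, 281.0]]
(-0.15, 0.0) 0.3 [ 0.504 -0.131] [[388.0, 94.0], [444.0, 94.0], [374.0, 266.0], [423.0, 266.0]]
(-0.15, -0.04) 0.26 [ 0.543 -0.141] [[406.0, 45.0], [469.0, 46.0], [387.0, 248.0], [442.0, 247.0]]
(-0.15, -0.04) 0.3 [ 0.543 -0.141] [[391.0, 53.0], [448.0, 54.0], [377.0, 235.0], [427.0, 235.0]]
(-0.17, -0.03) 0.26 [ 0.528 -0.158] [[426.0, 57.0], [489.0, 58.0], [405.0, 256.0], [459.0, 256.0]]
(-0.17, -0.03) 0.3 [ 0.528 -0.158] [[410.0, 64.0], [466.0, 65.0], [393.0, 243.0], [442.0, 243.0]]
```

```bash
python3 - <<'E'
from h import *
to([.551,-.143,.27],76)
E
```

```text
pos [ 0.5485 -0.2437  0.2015] head 67.99 tilt 0.16 op 0.0637 F [ 0.22  0.09 -1.71] t 5.725
tool offset first [-0.0684  0.0356  0.0943] roll -8.01
```

Call:
servo_tool(motion=[{"offset": [-0.02,0.012,0.031],"roll": 0,"claw": -1},{"offset": [-0.025,0.012,0.032],"roll": 0,"claw": -1},{"offset": [-0.023,0.012,0.031],"roll": 0,"claw": -1},{"offset": [0,0,0],"roll": -4,"claw": -1},{"offset": [0,0,0],"roll": -4,"claw": -1},{"offset": [0,0,0],"roll": 0,"claw": -1},{"offset": [0,0,0],"roll": 0,"claw": -1},{"offset": [0,0,0],"roll": 0,"claw": -1}])

```text
clock: 6.72
tool_pos: [0.5512, -0.1435, 0.2706]
orientation: [107.7, 89.9, -176.4]
force: [0.8, -0.2, -1.3]
opening: 0.0634
```

```bash
python3 - <<'E'
from h import *
s=snap('wrist','w4')
to([.54,.014,.2],76)
a=s['frame'][20:270,200:500]; cv2.imwrite('pics/w4z.png',cv2.resize(a,None,fx=2.4,fy=2.4,interpolation=cv2.INTER_CUBIC))
E
```

```text
pos [ 0.5513 -0.1435  0.2708] head 75.96 tilt 0.03 op 0.0636 F [-0.26  0.36 -1.61] t 6.775
tool offset first [0.0708 0.0491 0.1501] roll -0.04
```

View pics/w4z.png

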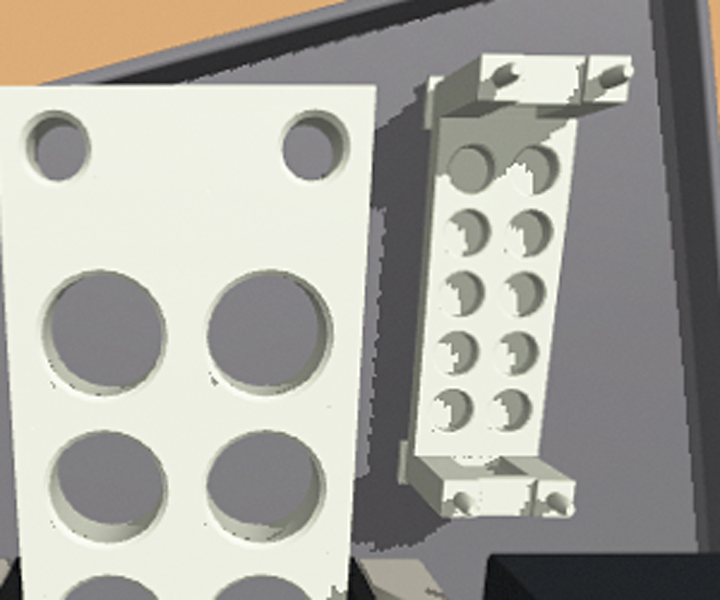

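```bash
python3 - <<'E'
from h import *
s=load('w4')
a=s['frame'][34:74,390:470]; b=s['frame'][200:240,370:450]
cv2.imwrite('pics/w4p.png',cv2.resize(np.vstack([a,b]),None,fx=7,fy=7,interpolation=cv2.INTER_NEAREST))
E
```

```text
(no output)
```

View pics/w4p.png

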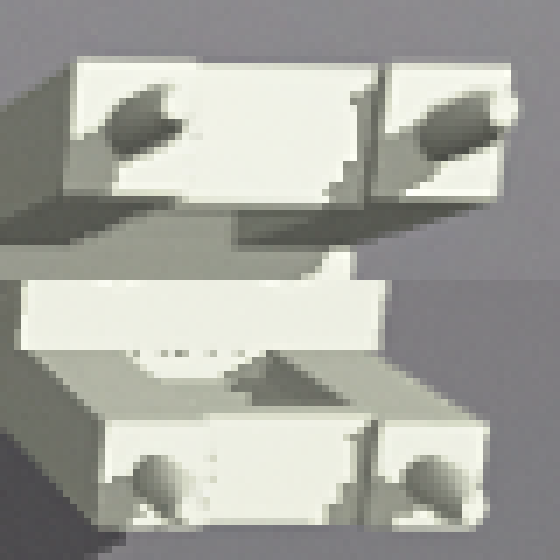

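```bash
cat > fit.py <<'E'
import numpy as np
def rigid(A,H):
    A=np.asarray(A);H=np.asarray(H);am=A.mean(0);hm=H.mean(0);C=(A-am).T@(H-hm)
    t=np.arctan2(C[0,1]-C[1,0],C[0,0]+C[1,1]);R=np.array([[np.cos(t),-np.sin(t)],[np.sin(t),np.cos(t)]]);c=hm-R@am
    return c,np.degrees(t)%360,(H-(A@R.T+c))
E
python3 - <<'E'
from h import *; from fit import *; from d import *
s=load('w4')
top=[(76,60,.099,.031),(512,64,.099,-.031),(64,192,.081,.031),(500,200,.081,-.031)]
bot=[(104,420,-.081,.031),(489,424,-.081,-.031),(98,524,-.099,.031),(485,527,-.099,-.031)]
A=[];H=[]
for X,Y,x,y in top: A.append((x,y));H.append(onplane(s,390+X/7-.5,34+Y/7-.5,.073)[:2])
for X,Y,x,y in bot: A.append((x,y));H.append(onplane(s,370+X/7-.5,200+(Y-280)/7-.5,.073)[:2])
c,t,r=rigid(A,H); print('frame',c.round(4),t.round(2));print((r*1000).round(1))
# held deck
W=wmask(s); W[250:]=0
cs,hi=cv2.findContours(W,cv2.RETR_CCOMP,cv2.CHAIN_APPROX_NONE)
zt=.2708+.0117
for j in range(len(cs)):
    if hi[0][j][3]>=0 and cv2.contourArea(cs[j])>200:
        (u,v),w=cv2.minEnclosingCircle(cs[j]); m=cv2.moments(cs[j]); print(round(u,1),round(v,1),round(w,1),m['m10']/m['m00'],m['m01']/m['m00'],onplane(s,u,v,zt)[:2].round(4))
E
```

```text
frame [0.5414 0.0141] 165.85
[[ 0.7  0.1]
 [ 0.2 -0.6]
 [-0.3  0.2]
 [-0.   0.2]
 [-0.2 -0.3]
 [ 0.3 -0.8]
 [-0.7  0.4]
 [ 0.   0.9]]
245.0 221.7 24.5 246.40484272459832 219.60986648563022 [ 0.5206 -0.1509]
310.1 220.2 25.3 310.94844720496894 220.3027950310559 [ 0.5271 -0.122 ]
311.8 157.5 27.0 311.99047619047616 157.28082815734987 [ 0.4998 -0.1152]
243.6 158.0 26.6 244.09516256938937 156.80632654859457 [ 0.4928 -0.1438]
330.6 80.1 15.6 330.5836038961039 80.10362554112554 [ 0.471  -0.1009]
223.0 80.0 15.3 224.06649091974222 79.96748681898067 [ 0.4603 -0.1435]
```

```bash
python3 - <<'E'
from h import *; from fit import *
s=load('w4');zt=.2708+.0117
px=[(331.1,80.1,.09,-.022),(223,80,.09,.022),(312,157.4,.058,-.015),(243.8,157.5,.058,.015),(310.1,220.2,.029,-.015),(245.4,221,.029,.015)]
A=[p[2:] for p in px];
for z in (zt,zt-.002):
    H=[onplane(s,u,v,z)[:2] for u,v,_,_ in px]
    c,t,r=rigid(A,H);print(z,'deck',c.round(4),t.round(2));print((r*1e3).round(1).tolist(), np.linalg.norm(H[0]-H[1]))
to(c.tolist()+[.2],t-90)
E
```

```text
0.2825 deck [ 0.5525 -0.1433] 166.18
[[0.7, -0.2], [0.4, -0.2], [-0.0, -0.2], [0.0, 0.4], [-0.8, -0.2], [-0.4, 0.4]] 0.044090200692483324
0.28049999999999997 deck [ 0.5527 -0.1434] 166.18
[[0.4, 0.2], [-0.0, -0.4], [0.1, 0.0], [0.0, 0.2], [-0.3, -0.1], [-0.0, 0.1]] 0.044692543196931334
pos [ 0.5513 -0.1435  0.2708] head 75.96 tilt 0.03 op 0.0636 F [-0.26  0.36 -1.61] t 6.775
tool offset first [ 0.0708 -0.0014  0.0005] roll -0.22
```

```bash
python3 - <<'E'
from h import *
to([.5402,.0139,.105],75.63)
E
```

```text
pos [ 0.5513 -0.1435  0.2708] head 75.96 tilt 0.03 op 0.0636 F [-0.26  0.36 -1.61] t 6.775
tool offset first [0.1658 0.0488 0.15  ] roll 0.33
```

Call:
servo_tool(motion=[{"offset": [0,0.012,0.0375],"roll": 0.3,"claw": -1},{"offset": [0.01,0.012,0.0375],"roll": 0,"claw": -1},{"offset": [0.01,0.012,0.0375],"roll": 0,"claw": -1},{"offset": [0.02,0.0128,0.0375],"roll": 0,"claw": -1},{"offset": [0.035,0,0],"roll": 0,"claw": -1},{"offset": [0.035,0,0],"roll": 0,"claw": -1},{"offset": [0.035,0,0],"roll": 0,"claw": -1},{"offset": [0.02,0,0],"roll": 0,"claw": -1},{"offset": [0,0,0],"roll": 0,"claw": -1},{"offset": [0,0,0],"roll": 0,"claw": -1}])

```text
clock: 8.02
tool_pos: [0.5416, 0.0141, 0.107]
orientation: [-70.5, 89.9, 5.2]
force: [0.2, -0.0, -0.5]
opening: 0.0637
```

```bash
python3 - <<'E'
from h import *
s=snap('wrist','w5')
to([.5402,.0139,.105],75.63)
a=s['frame'][0:270,140:420]; cv2.imwrite('pics/w5z.png',cv2.resize(a,None,fx=2.2,fy=2.2,interpolation=cv2.INTER_CUBIC))
s=snap('scene','s5')
a=s['frame'][160:300,230:390]; cv2.imwrite('pics/s5z.png',cv2.resize(a,None,fx=4,fy=4,interpolation=cv2.INTER_CUBIC))
E
```

```text
pos [0.5418 0.0142 0.1073] head 75.71 tilt 0.11 op 0.0638 F [ 0.22  0.07 -1.95] t 8.075
tool offset first [ 0.0023  0.0014 -0.0007] roll 0.08
```

View pics/w5z.png

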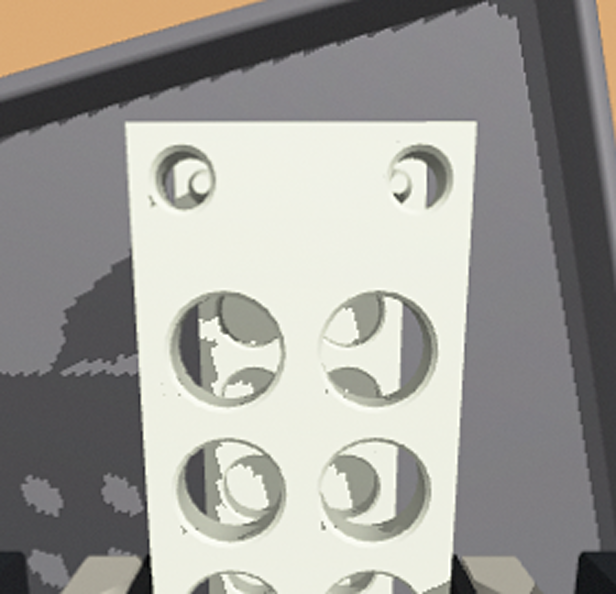

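View pics/s5z.png

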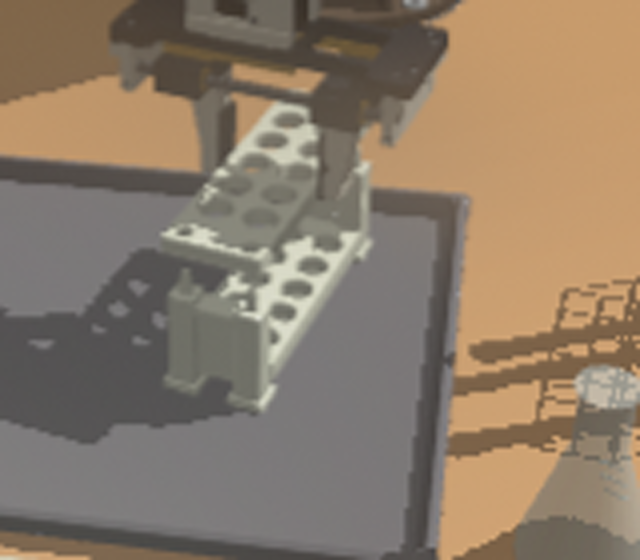

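```bash
python3 - <<'E'
from h import *
s=load('w5')
a=s['frame'][60:100,200:245]; b=s['frame'][60:100,310:355]
cv2.imwrite('pics/w5p.png',cv2.resize(np.hstack([a,b]),None,fx=8,fy=8,interpolation=cv2.INTER_NEAREST))
E
```

```text
(no output)
```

View pics/w5p.png

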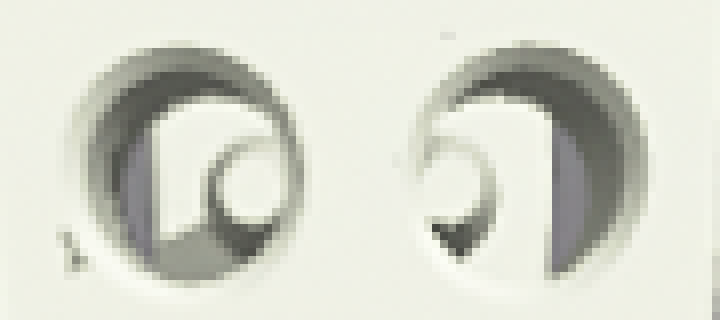

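```bash
cat > e.py <<'E'
from h import *; from fit import *
def cmp(s,pl,pr,hl,hr,zt):
    p=[onplane(s,*q,.089)[:2] for q in(pl,pr)]; h=[onplane(s,*q,zt)[:2] for q in(hl,hr)]
    e=p[0]-p[1];print('pin sep',np.linalg.norm(e),'hole sep',np.linalg.norm(h[0]-h[1]))
    o=ctrl.get_obs();R=Ro.from_euler('xyz',o['orientation'],degrees=True).as_matrix()
    d=np.r_[(p[0]+p[1]-h[0]-h[1])/2,0];print('need tool move y,z',(R.T@d).round(4)[1:])
    f=h[0]-h[1];print('need head turn',np.degrees(np.arctan2(f[0]*e[1]-f[1]*e[0],f@e)).round(2))
if __name__=='__main__':
    cmp(load('w5'),(231.75,82.25),(319.9,82.25),(222.6,80.),(330.75,80.1),.1073+.0117)
E
python3 e.py
```

```text
pin sep 0.04330456770968685 hole sep 0.04402257874106887
need tool move y,z [ 0.0022 -0.0004]
need head turn 0.05
```

Call:
servo_tool(motion=[{"offset": [0.012,0.0019,-0.0005],"roll": 0,"claw": -1},{"offset": [0,0,0],"roll": 0,"claw": -1},{"offset": [0,0,0],"roll": 0,"claw": -1},{"offset": [0,0,0],"roll": 0,"claw": -1}])

```text
clock: 8.62
tool_pos: [0.5391, 0.0141, 0.0943]
orientation: [-66.4, 90.0, 9.3]
force: [0.1, 0.1, -1.6]
opening: 0.0639
```

```bash
python3 - <<'E'
from h import *
s=snap('wrist','w6')
to([.5402,.0139,.105],75.63)
a=s['frame'][60:100,200:245]; b=s['frame'][60:100,310:355]
cv2.imwrite('pics/w6p.png',cv2.resize(np.hstack([a,b]),None,fx=8,fy=8,interpolation=cv2.INTER_NEAREST))
s=snap('scene','s6')
a=s['frame'][190:270,250:340]; cv2.imwrite('pics/s6z.png',cv2.resize(a,None,fx=7,fy=7,interpolation=cv2.INTER_CUBIC))
E
```

```text
pos [0.5391 0.0141 0.0943] head 75.71 tilt 0.02 op 0.0638 F [-0.08  0.38 -0.72] t 8.675
tool offset first [-0.0107 -0.0011  0.0001] roll 0.08
```

View pics/w6p.png

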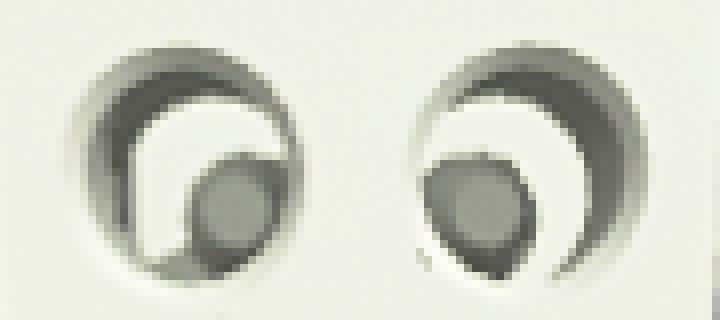

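View pics/s6z.png

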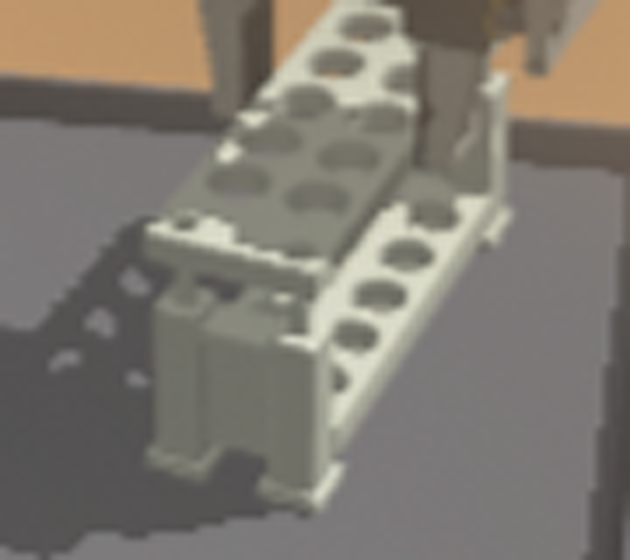

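```bash
python3 -c "
from e import *
cmp(load('w6'),(229.1,85.5),(325.6,85.5),(222.6,80.),(330.75,80.1),.0943+.0117)"
```

```text
pin sep 0.044095178834913824 hole sep 0.04411519186640666
need tool move y,z [-0.0005  0.0003]
need head turn 0.05
```

Call:
servo_tool(motion=[{"offset": [0.003,-0.0005,0.0002],"roll": 0,"claw": -1},{"offset": [0.003,0,0],"roll": 0,"claw": -1},{"offset": [0.003,0,0],"roll": 0,"claw": -1},{"offset": [0.002,0,0],"roll": 0,"claw": -1},{"offset": [0,0,0],"roll": 0,"claw": -1},{"offset": [0,0,0],"roll": 0,"claw": -1}])

```text
clock: 9.48
tool_pos: [0.5395, 0.0141, 0.0831]
orientation: [-128.3, 90.0, -52.6]
force: [-0.2, -0.3, -1.5]
opening: 0.0639
```

```bash
python3 - <<'E'
from h import *
s=snap('wrist','w7')
to([.5396,.0141,.0735],75.63)
a=s['frame'][60:100,200:245]; b=s['frame'][60:100,310:355]
cv2.imwrite('pics/w7p.png',cv2.resize(np.hstack([a,b]),None,fx=8,fy=8,interpolation=cv2.INTER_NEAREST))
s=snap('scene','s7')
a=s['frame'][190:270,250:340]; cv2.imwrite('pics/s7z.png',cv2.resize(a,None,fx=7,fy=7,interpolation=cv2.INTER_CUBIC))
E
```

```text
pos [0.5395 0.0141 0.0832] head 75.71 tilt 0.01 op 0.0637 F [-0.01  0.01 -1.18] t 9.525
tool offset first [ 0.0097 -0.0001  0.    ] roll 0.08
```

View pics/w7p.png

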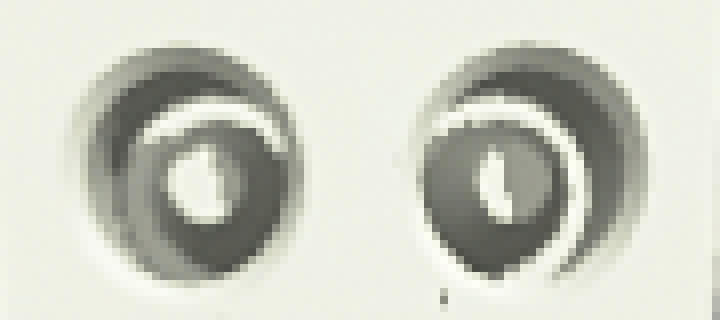

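View pics/s7z.png

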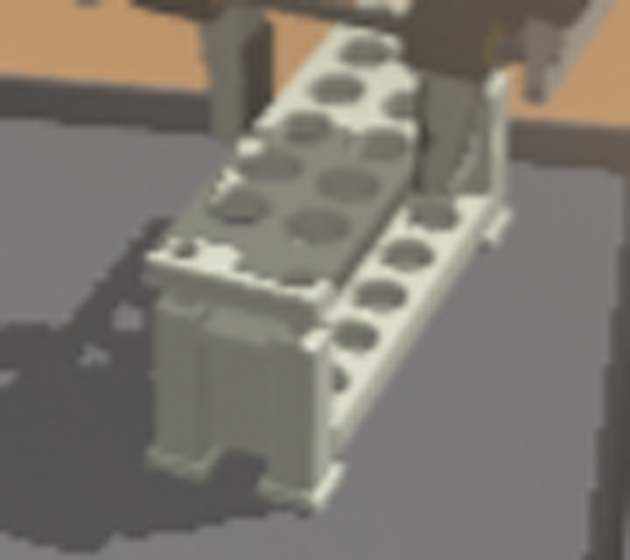

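Call:
servo_tool(motion=[{"offset": [0.003,0,0],"roll": 0,"claw": -1},{"offset": [0.003,0,0],"roll": 0,"claw": -1},{"offset": [0.002,0,0],"roll": 0,"claw": -1},{"offset": [0.001,0,0],"roll": 0,"claw": -1},{"offset": [0,0,0],"roll": 0,"claw": -1}])

```text
clock: 10.2
tool_pos: [0.5394, 0.014, 0.074]
orientation: [123.1, 90.0, -161.2]
force: [-0.3, -0.3, -1.6]
opening: 0.0636
```

Call:
servo_tool(motion=[{"offset": [0.001,0,0],"roll": 0,"claw": -1},{"offset": [0,0,0],"roll": 0,"claw": -1},{"offset": [0,0,0],"roll": 0,"claw": -1}])

```text
clock: 10.58
tool_pos: [0.5396, 0.0141, 0.0733]
orientation: [-68.2, 90.0, 7.5]
force: [-0.9, 1.1, 2.2]
opening: 0.0639
```

```bash
python3 - <<'E'
from h import *
to([.5396,.0141,.0735],75.63)
E
```

```text
pos [0.5396 0.0141 0.0733] head 75.72 tilt 0.02 op 0.0639 F [-0.88  1.06  2.23] t 10.575
tool offset first [-0.0002  0.      0.    ] roll 0.09
```

Call:
servo_tool(motion=[{"offset": [0.0005,0,0],"roll": 0,"claw": -1},{"offset": [0,0,0],"roll": 0,"claw": -1},{"offset": [0,0,0],"roll": 0,"claw": 0.6},{"offset": [0,0,0],"roll": 0,"claw": 0.85},{"offset": [0,0,0],"roll": 0,"claw": 0.85},{"offset": [0,0,0],"roll": 0,"claw": 0.85}])

```text
clock: 11.32
tool_pos: [0.5394, 0.0141, 0.0724]
orientation: [119.3, 90.0, -165.0]
force: [0.1, -0.4, 0.0]
opening: 0.0808
```

Call:
servo_tool(motion=[{"offset": [-0.02,0,0],"roll": 0,"claw": 0.85},{"offset": [-0.04,0,0],"roll": 0,"claw": 0.85},{"offset": [-0.05,0,0],"roll": 0,"claw": 0.85},{"offset": [-0.05,0,0],"roll": 0,"claw": 0.85},{"offset": [0,0,0],"roll": 0,"claw": 0.85}])

```text
clock: 11.95
tool_pos: [0.5417, 0.0145, 0.237]
orientation: [-61.3, 89.5, 14.4]
force: [0.5, 0.4, -0.6]
opening: 0.081
```

```bash
python3 - <<'E'
from h import *
s=snap('wrist','w8')
to([.5396,.0141,.0735],75.63)
s=snap('scene','s8')
a=s['frame'][180:270,240:340]; cv2.imwrite('pics/s8z.png',cv2.resize(a,None,fx=6,fy=6,interpolation=cv2.INTER_CUBIC))
E
```

```text
pos [0.5403 0.0144 0.2345] head 75.71 tilt 0.24 op 0.0814 F [ 0.48 -0.96 -0.17] t 12.0
tool offset first [ 0.161   0.0012 -0.0009] roll 0.08
```

View pics/w8.png

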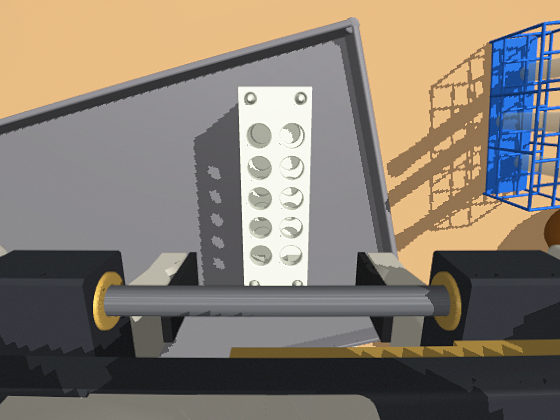

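View pics/s8z.png

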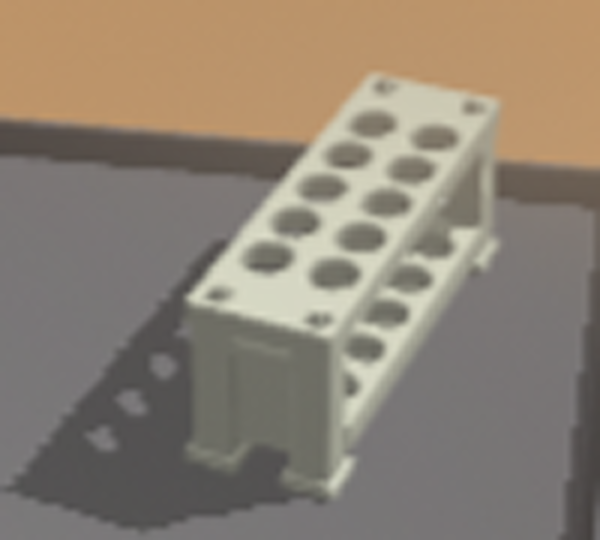

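```bash
python3 - <<'E'
from h import *; from d import *
s=load('w8'); deckfit(s,.085,(275,210))
h=np.radians(82);y=np.array([-np.sin(h),np.cos(h),0])
to(np.array([.585,.292,.30])-.03*y,82)
E
```

```text
outline [0.529  0.0161] [0.2161 0.1645] 0.05
holes 24 [0.54   0.0211] 161.34 rms 0.0157
pos [0.5394 0.0142 0.2328] head 75.7 tilt 0.07 op 0.0803 F [-0.47  0.16 -1.04] t 12.05
tool offset first [-0.0669 -0.0054  0.2838] roll -6.3
```

Call:
servo_tool(motion=[{"offset": [-0.03,0,0.0],"roll": 0,"claw": 0.85},{"offset": [-0.037,0,0.0475],"roll": 0,"claw": 0.85},{"offset": [0,0,0.0475],"roll": 0,"claw": 0.85},{"offset": [0,0,0.0475],"roll": 0,"claw": 0.85},{"offset": [0,0,0.0475],"roll": 0,"claw": 0.85},{"offset": [0,-0.0054,0.0475],"roll": 0,"claw": 0.85},{"offset": [0,0,0.046],"roll": 0,"claw": 0.85},{"offset": [0,0,0],"roll": -6.3,"claw": 0.85},{"offset": [0,0,0],"roll": 0,"claw": 0.85},{"offset": [0,0,0],"roll": 0,"claw": 0.85},{"offset": [0,0,0],"roll": 0,"claw": 0.85}])

```text
clock: 13.42
tool_pos: [0.6147, 0.2868, 0.2996]
orientation: [-38.3, 90.0, 43.6]
force: [0.1, -0.0, -0.6]
opening: 0.081
```

```bash
python3 - <<'E'
from h import *
s=snap('wrist','w9')
to([.585,.292,.3],82)
E
```

```text
pos [0.6147 0.2869 0.2998] head 81.92 tilt 0.02 op 0.081 F [-1.09  0.66  0.14] t 13.475
tool offset first [-0.0002  0.0301  0.0009] roll -0.08
```

View pics/w9.png

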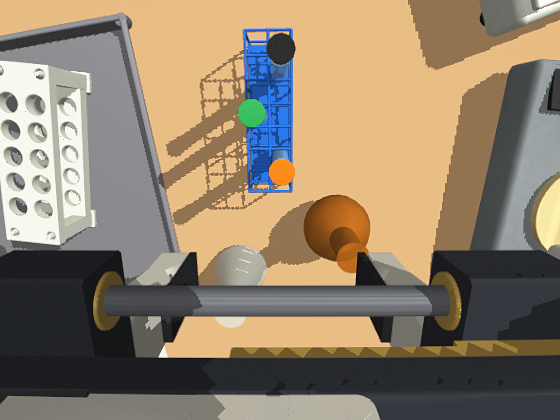

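```bash
python3 - <<'E'
from h import *
s=load('w9');hsv=cv2.cvtColor(s['frame'],cv2.COLOR_BGR2HSV)
f=s['frame']; m=((hsv[...,0]<16)&(hsv[...,1]>150)&(hsv[...,2]>200)).astype(np.uint8)
m[:150]=0;m[195:]=0;m[:,:260]=0;m[:,300:]=0
c=max(cv2.findContours(m,0,cv2.CHAIN_APPROX_NONE)[0],key=cv2.contourArea);(u,v),r=cv2.minEnclosingCircle(c);M=cv2.moments(c)
print(u,v,r,M['m10']/M['m00'],M['m01']/M['m00']); p=onplane(s,u,v,.175);print(p.round(4), onplane(s,u+r,v,.175)[:2]-p[:2])
print('tube at base? depth', bydepth(s,u,v))
to([p[0],p[1],.22],82)
a=f[20:200,230:310];cv2.imwrite('pics/w9z.png',cv2.resize(a,None,fx=3.3,fy=3.3,interpolation=cv2.INTER_CUBIC))
E
```

```text
281.3285827636719 171.6714324951172 13.192692756652832 281.0933617323393 172.10436634717786
[0.5849 0.2949 0.175 ] [0.00157186 0.01100868]
tube at base? depth [0.58498908 0.29486943 0.17423646]
pos [0.6147 0.2869 0.2998] head 81.92 tilt 0.02 op 0.081 F [-1.09  0.66  0.14] t 13.475
tool offset first [0.0798 0.0306 0.0037] roll -0.08
```

View pics/w9z.png

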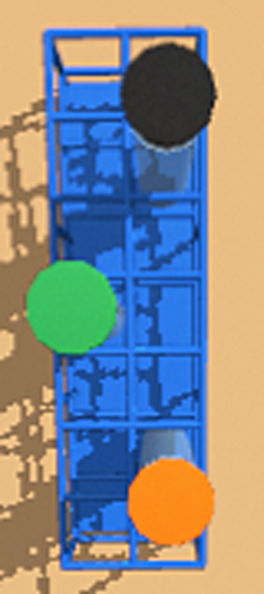

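Call:
servo_tool(motion=[{"offset": [0.03,0.0306,0.0037],"roll": 0,"claw": 0.85},{"offset": [0.03,0,0],"roll": 0,"claw": 0.85},{"offset": [0.02,0,0],"roll": 0,"claw": 0.85},{"offset": [0,0,0],"roll": 0,"claw": 0.85},{"offset": [0,0,0],"roll": 0,"claw": 0.85},{"offset": [0,0,0],"roll": 0,"claw": 0.85}])

```text
clock: 14.22
tool_pos: [0.5855, 0.2956, 0.2209]
orientation: [-45.1, 89.9, 36.9]
force: [0.1, 0.4, -0.2]
opening: 0.0811
```

```bash
python3 - <<'E'
from h import *
s=snap('wrist','w10')
to([.585,.295,.119],82)
E
```

```text
pos [0.5854 0.2956 0.2207] head 82.0 tilt 0.1 op 0.0808 F [-0.16 -0.18  0.14] t 14.275
tool offset first [ 0.1017  0.0004 -0.0008] roll -0.0
```

View pics/w10.png

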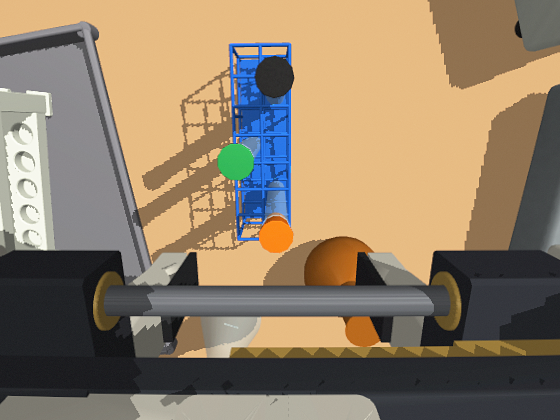

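Call:
servo_tool(motion=[{"offset": [0.03,0.0003,-0.0005],"roll": 0,"claw": 0.85},{"offset": [0.03,0,0],"roll": 0,"claw": 0.85},{"offset": [0.025,0,0],"roll": 0,"claw": 0.85},{"offset": [0.015,0,0],"roll": 0,"claw": 0.85},{"offset": [0,0,0],"roll": 0,"claw": 0.85},{"offset": [0,0,0],"roll": 0,"claw": 0.85}])

```text
clock: 15.02
tool_pos: [0.5852, 0.2953, 0.1208]
orientation: [-51.1, 89.9, 30.9]
force: [0.2, -0.5, 0.1]
opening: 0.0811
```

```bash
python3 - <<'E'
from h import *
s=snap('wrist','w11')
to([.585,.295,.119],82)
s=snap('scene','s11')
a=s['frame'][120:280,340:500]; cv2.imwrite('pics/s11z.png',cv2.resize(a,None,fx=3.7,fy=3.7,interpolation=cv2.INTER_CUBIC))
E
```

```text
pos [0.5852 0.2954 0.1209] head 82.02 tilt 0.11 op 0.0812 F [-0.91 -0.26 -0.26] t 15.075
tool offset first [ 0.0019  0.0001 -0.0004] roll 0.02
```

View pics/w11.png

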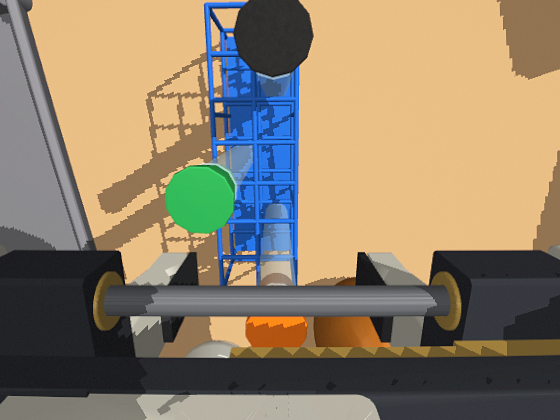

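View pics/s11z.png

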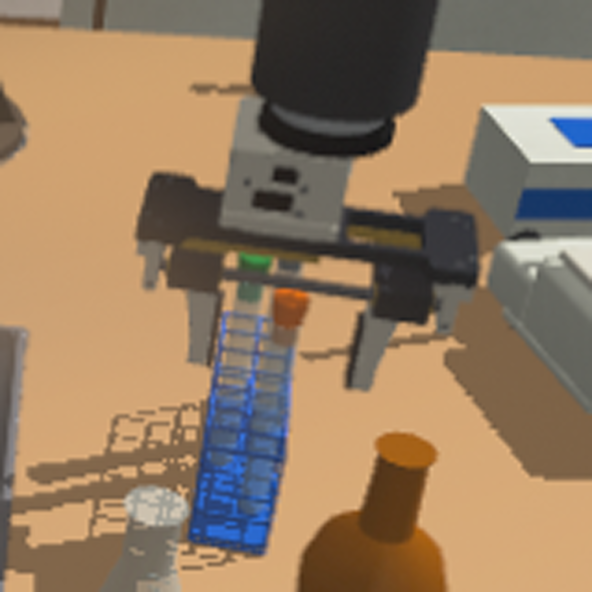

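Call:
servo_tool(motion=[{"offset": [0.002,0,0],"roll": 0,"claw": 0.3},{"offset": [0,0,0],"roll": 0,"claw": 0},{"offset": [0,0,0],"roll": 0,"claw": -0.3},{"offset": [0,0,0],"roll": 0,"claw": -0.5},{"offset": [0,0,0],"roll": 0,"claw": -1},{"offset": [0,0,0],"roll": 0,"claw": -1},{"offset": [0,0,0],"roll": 0,"claw": -1},{"offset": [0,0,0],"roll": 0,"claw": -1}])

```text
clock: 16.12
tool_pos: [0.5845, 0.295, 0.1176]
orientation: [-41.5, 90.0, 40.6]
force: [0.1, 0.3, 0.0]
opening: 0.0181
```

```bash
python3 - <<'E'
from h import *
snap('wrist','w12')
to([.585,.295,.119],82)
E
```

```text
pos [0.5845 0.2949 0.1176] head 82.01 tilt 0.0 op 0.018 F [-0.32  0.69  0.26] t 16.175
tool offset first [-0.0014 -0.0005  0.0001] roll 0.01
```

View pics/w12.png

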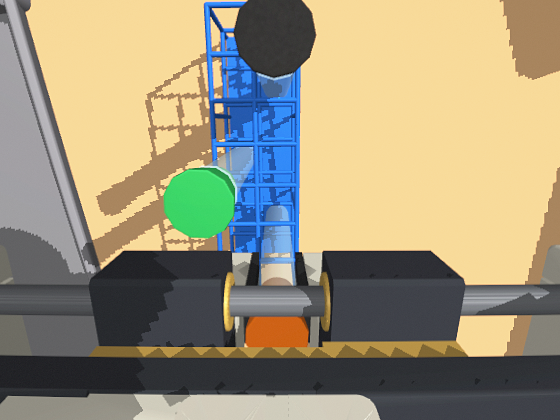

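Call:
servo_tool(motion=[{"offset": [-0.01,0,0],"roll": 0,"claw": -1},{"offset": [-0.025,0,0],"roll": 0,"claw": -1},{"offset": [-0.035,0,0],"roll": 0,"claw": -1},{"offset": [-0.035,0,0],"roll": 0,"claw": -1},{"offset": [-0.035,0,0],"roll": 0,"claw": -1},{"offset": [-0.015,0,0],"roll": 0,"claw": -1},{"offset": [0,0,0],"roll": 0,"claw": -1},{"offset": [0,0,0],"roll": 0,"claw": -1}])

```text
clock: 17.18
tool_pos: [0.5838, 0.2946, 0.271]
orientation: [126.8, 89.9, -151.2]
force: [-0.7, -0.1, -1.1]
opening: 0.0178
```

```bash
python3 - <<'E'
from h import *; from d import *
s=snap('wrist','w13');
snap('scene','s13')
s=load('w8'); s['frame'][250:]=0; s['frame'][:,330:]=0;s['frame'][:,:225]=0; s['frame'][:75]=0
W=wmask(s);cs,hi=cv2.findContours(W,cv2.RETR_CCOMP,cv2.CHAIN_APPROX_NONE)
cv2.imwrite('pics/w8m.png',cv2.resize(s['frame'][75:250,225:330],None,fx=3.3,fy=3.3))
to([.585,.295,.119],82)
E
```

```text
pos [0.584  0.2946 0.2709] head 82.0 tilt 0.15 op 0.0179 F [-0.1   0.07  0.13] t 17.275
tool offset first [ 0.1519 -0.0012  0.0008] roll 0.0
```

View pics/w13.png

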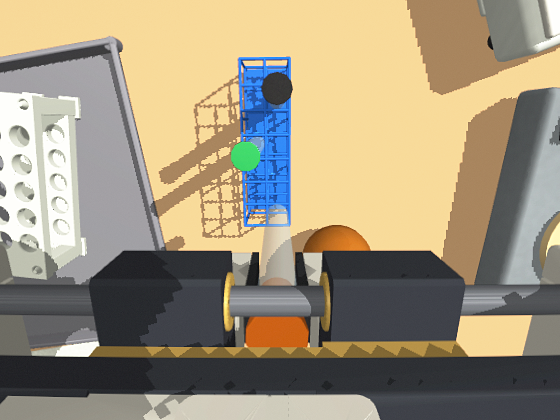

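View pics/s13.png

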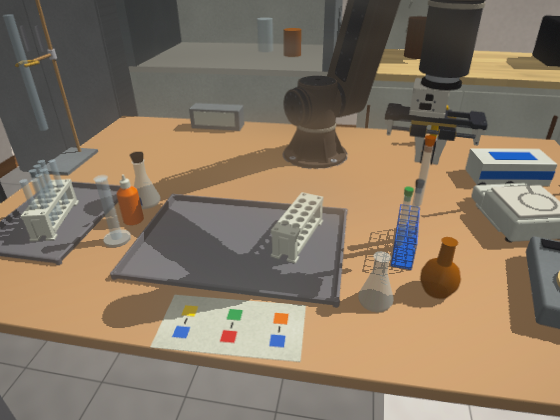

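View pics/w8m.png

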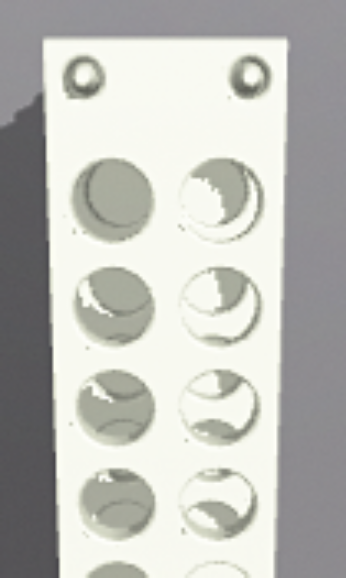

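```bash
python3 - <<'E'
from h import *; from fit import *
s=load('w8');px=[(113,200,.058,.015),(115,306,.029,.015),(116,407,0,.015),(118,503,-.029,.015),(221,200,.058,-.015),(221,305,.029,-.015),(220,406,0,-.015),(218,503,-.029,-.015)]
H=[onplane(s,225+u/3.3-.5,75+v/3.3-.5,.085)[:2] for u,v,_,_ in px]
c,t,r=rigid([p[2:] for p in px],H);print('deck',c.round(4),t.round(2));print((r*1e3).round(1).tolist())
print('z',[bydepth(s,225+u/3.3,75+v/3.3)[2].round(4) for u,v in[(57,60),(167,60),(167,250),(167,400),(270,60)]])
a=np.radians(t)
for x,y in [(0,.015),(0,-.015),(.029,-.015),(.029,.015)]:
    print((x,y),(c+[x*np.cos(a)-y*np.sin(a),x*np.sin(a)+y*np.cos(a)]).round(4))
s=load('w13')
print('bottom expected',proj(s,[.584,.2946,.1603]))
g=s['frame'][190:290,230:330];cv2.imwrite('pics/w13z.png',cv2.resize(g,None,fx=5,fy=5,interpolation=cv2.INTER_CUBIC))
E
```

```text
deck [0.5408 0.014 ] 165.83
[[0.3, 0.2], [0.1, 0.3], [0.0, 0.1], [-0.1, 0.3], [0.2, -0.4], [-0.1, -0.1], [-0.2, -0.0], [-0.1, -0.4]]
z [np.float64(0.084), np.float64(0.0858), np.float64(0.0858), np.float64(0.0855), np.float64(0.0851)]
(0, 0.015) [ 5.372e-01 -5.000e-04]
(0, -0.015) [0.5445 0.0286]
(0.029, -0.015) [0.5164 0.0357]
(0.029, 0.015) [0.509  0.0066]
bottom expected [277.1195551  211.43026124]
```

View pics/w13z.png

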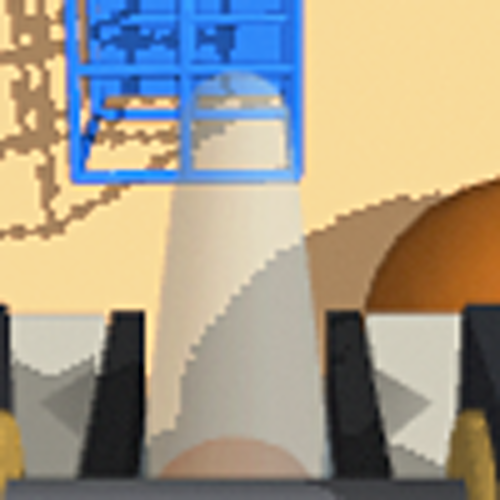

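```bash
python3 - <<'E'
from h import *
to([.5445,.0286,.212],82)
E
```

```text
pos [0.584  0.2946 0.2709] head 82.0 tilt 0.15 op 0.0179 F [-0.1   0.07  0.13] t 17.275
tool offset first [ 0.0594  0.002  -0.2688] roll 0.0
```

Call:
servo_tool(motion=[{"offset": [0,0.002,-0.02],"roll": 0,"claw": -1},{"offset": [0,0,-0.04],"roll": 0,"claw": -1},{"offset": [0,0,-0.045],"roll": 0,"claw": -1},{"offset": [0,0,-0.045],"roll": 0,"claw": -1},{"offset": [0,0,-0.045],"roll": 0,"claw": -1},{"offset": [0,0,-0.045],"roll": 0,"claw": -1},{"offset": [0,0,-0.0288],"roll": 0,"claw": -1},{"offset": [0,0,0],"roll": 0,"claw": -1},{"offset": [0.02,0,0],"roll": 0,"claw": -1},{"offset": [0.02,0,0],"roll": 0,"claw": -1},{"offset": [0.01,0,0],"roll": 0,"claw": -1},{"offset": [0,0,0],"roll": 0,"claw": -1}])

```text
clock: 18.77
tool_pos: [0.5448, 0.0291, 0.222]
orientation: [123.1, 89.9, -154.8]
force: [0.9, 0.2, 0.1]
opening: 0.0177
```

Call:
servo_tool(motion=[{"offset": [0,0,0],"roll": 0,"claw": -1},{"offset": [0,0,0],"roll": 0,"claw": -1}])

```text
clock: 19.02
tool_pos: [0.5455, 0.0292, 0.2233]
orientation: [-65.2, 89.9, 16.8]
force: [-1.1, 0.9, 0.3]
opening: 0.018
```

```bash
python3 - <<'E'
from h import *
s=snap('wrist','w14')
g=s['frame'][100:290,180:380];cv2.imwrite('pics/w14z.png',cv2.resize(g,None,fx=3,fy=3,interpolation=cv2.INTER_CUBIC))
to([.5445,.0286,.205],82)
s=snap('scene','s14')
a=s['frame'][130:270,230:350]; cv2.imwrite('pics/s14z.png',cv2.resize(a,None,fx=4,fy=4,interpolation=cv2.INTER_CUBIC))
E
```

```text
pos [0.5455 0.0292 0.2232] head 82.02 tilt 0.06 op 0.0177 F [ 0.3  -0.02  0.41] t 19.075
tool offset first [ 0.0182  0.0009 -0.0007] roll 0.02
```

View pics/w14z.png

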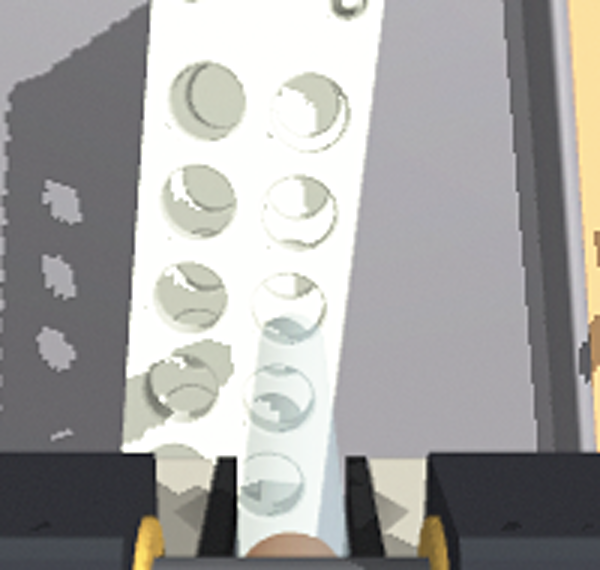

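View pics/s14z.png

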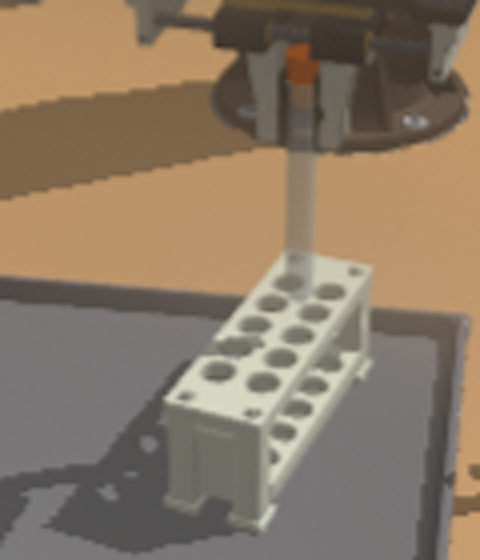

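```bash
python3 - <<'E'
from h import *
s=load('w14')
g=s['frame'][190:260,240:310];cv2.imwrite('pics/w14p.png',cv2.resize(g,None,fx=8,fy=8,interpolation=cv2.INTER_CUBIC))
print(onplane(s,180+289/3-.4,100+307/3-.4,.085).round(4)); print('exp tube bottom centre zoom8',[(q-np.array([240,190])+.5)*8 for q in [proj(s,[.5455,.0292,.1127])]], 'hole', (proj(s,[.5445,.0286,.085])-[240,190]+.5)*8)
E
```

```text
[0.5445 0.0285 0.085 ]
exp tube bottom centre zoom8 [array([298.86835922, 170.71416502])] hole [291.92715465  99.28391775]
```

View pics/w14p.png

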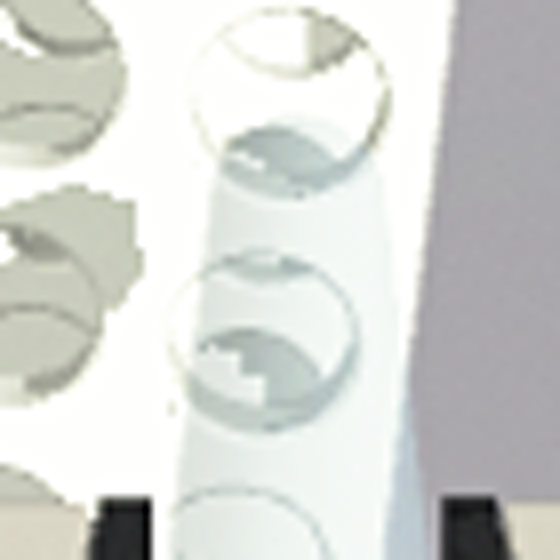

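Call:
servo_tool(motion=[{"offset": [0.01,0.0016,-0.0006],"roll": 0,"claw": -1},{"offset": [0.01,0,0],"roll": 0,"claw": -1},{"offset": [0.01,0,0],"roll": 0,"claw": -1},{"offset": [0.008,0,0],"roll": 0,"claw": -1},{"offset": [0,0,0],"roll": 0,"claw": -1},{"offset": [0,0,0],"roll": 0,"claw": -1}])

```text
clock: 19.88
tool_pos: [0.5437, 0.0287, 0.1847]
orientation: [-96.8, 90.0, -14.8]
force: [0.3, 0.0, -1.7]
opening: 0.018
```

```bash
python3 - <<'E'
from h import *
s=snap('wrist','w15')
g=s['frame'][150:290,200:350];cv2.imwrite('pics/w15z.png',cv2.resize(g,None,fx=4,fy=4,interpolation=cv2.INTER_CUBIC))
to([.5445,.0286,.205],82)
s=snap('scene','s15')
a=s['frame'][130:270,230:350]; cv2.imwrite('pics/s15z.png',cv2.resize(a,None,fx=4,fy=4,interpolation=cv2.INTER_CUBIC))
E
```

```text
pos [0.5438 0.0287 0.1849] head 82.02 tilt 0.03 op 0.0179 F [ 0.17 -0.57 -0.37] t 19.925
tool offset first [-0.0201 -0.0008  0.    ] roll 0.02
```

View pics/w15z.png

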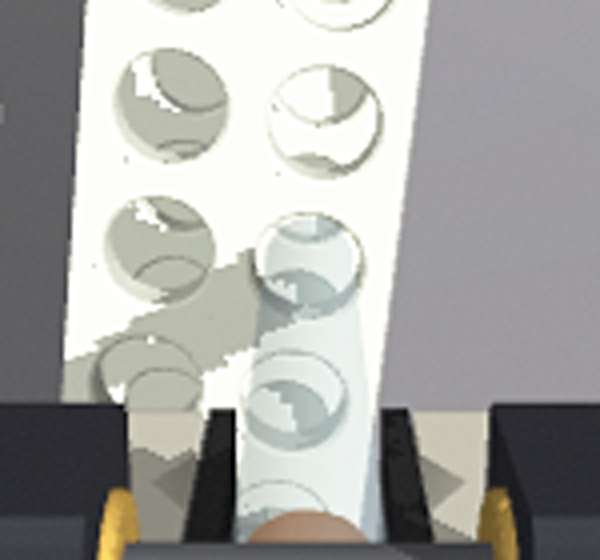

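View pics/s15z.png

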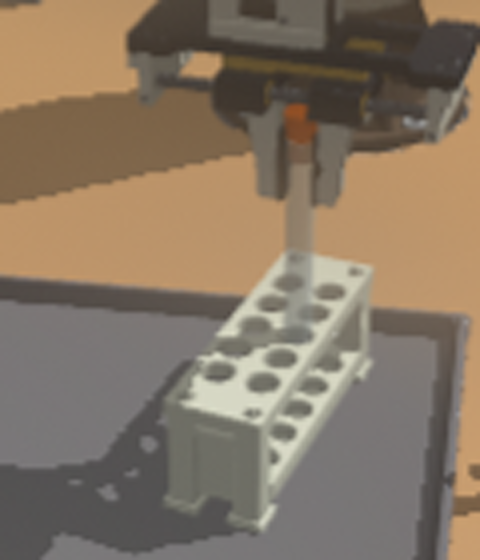

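Call:
servo_tool(motion=[{"offset": [0.01,0,0],"roll": 0,"claw": -1},{"offset": [0.01,0,0],"roll": 0,"claw": -1},{"offset": [0.01,0,0],"roll": 0,"claw": -1},{"offset": [0.01,0,0],"roll": 0,"claw": -1},{"offset": [0,0,0],"roll": 0,"claw": -1},{"offset": [0,0,0],"roll": 0,"claw": -1}])

```text
clock: 20.72
tool_pos: [0.5437, 0.0287, 0.1447]
orientation: [-110.9, 90.0, -28.9]
force: [0.4, -0.2, 0.1]
opening: 0.0179
```

```bash
python3 - <<'E'
from h import *
s=snap('wrist','w16')
g=s['frame'][150:290,200:350];cv2.imwrite('pics/w16z.png',cv2.resize(g,None,fx=4,fy=4,interpolation=cv2.INTER_CUBIC))
to([.5445,.0286,.1266],82)
E
```

```text
pos [0.5438 0.0287 0.1449] head 82.02 tilt 0.03 op 0.0178 F [ 0.37 -0.1  -0.72] t 20.775
tool offset first [ 0.0183 -0.0007  0.    ] roll 0.02
```

View pics/w16z.png

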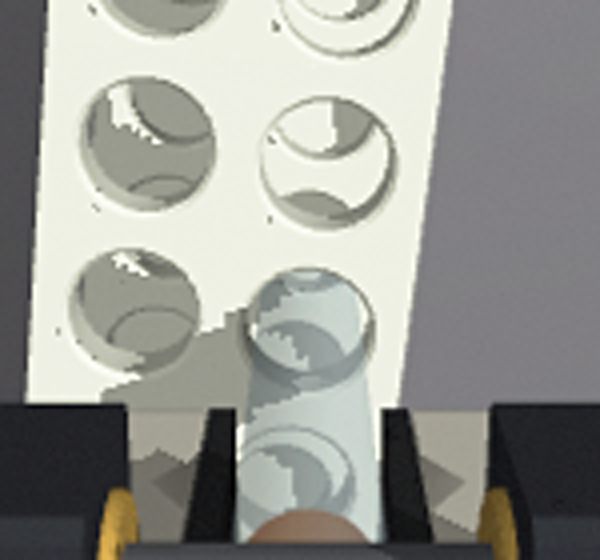

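Free so far; the tube is inside the hole, centred. Lowering into the blind hole.

Call:
servo_tool(motion=[{"offset": [0.004,0,0],"roll": 0,"claw": -1},{"offset": [0.004,0,0],"roll": 0,"claw": -1},{"offset": [0.004,0,0],"roll": 0,"claw": -1},{"offset": [0.003,0,0],"roll": 0,"claw": -1},{"offset": [0,0,0],"roll": 0,"claw": -1},{"offset": [0,0,0],"roll": 0,"claw": -1}])

```text
clock: 21.52
tool_pos: [0.5436, 0.0287, 0.1297]
orientation: [-76.4, 90.0, 5.6]
force: [0.5, -0.8, -0.5]
opening: 0.018
```

Call:
servo_tool(motion=[{"offset": [0.001,0,0],"roll": 0,"claw": -1},{"offset": [0,0,0],"roll": 0,"claw": -1},{"offset": [0,0,0],"roll": 0,"claw": -1}])

```text
clock: 21.9
tool_pos: [0.5435, 0.0286, 0.1286]
orientation: [-86.8, 90.0, -4.8]
force: [0.3, 0.8, -1.0]
opening: 0.0178
```

Call:
servo_tool(motion=[{"offset": [0.001,0,0],"roll": 0,"claw": -1},{"offset": [0,0,0],"roll": 0,"claw": -1},{"offset": [0,0,0],"roll": 0,"claw": -1}])

```text
clock: 22.28
tool_pos: [0.5435, 0.0287, 0.1276]
orientation: [16.5, 90.0, 98.5]
force: [-0.9, -0.1, -0.8]
opening: 0.0182
```

Call:
servo_tool(motion=[{"offset": [0.001,0,0],"roll": 0,"claw": -1},{"offset": [0,0,0],"roll": 0,"claw": -1},{"offset": [0,0,0],"roll": 0,"claw": -1}])

```text
clock: 22.65
tool_pos: [0.5435, 0.0287, 0.1265]
orientation: [83.1, 90.0, 165.1]
force: [0.2, 0.2, -1.0]
opening: 0.018
```

Call:
servo_tool(motion=[{"offset": [0.0007,0,0],"roll": 0,"claw": -1},{"offset": [0,0,0],"roll": 0,"claw": -1},{"offset": [0,0,0],"roll": 0,"claw": -1}])

```text
clock: 23.02
tool_pos: [0.544, 0.0287, 0.1264]
orientation: [-78.0, 89.9, 4.0]
force: [-0.1, -0.8, 5.0]
opening: 0.0182
```

Call:
servo_tool(motion=[{"offset": [0.0005,0,0],"roll": 0,"claw": -1},{"offset": [0,0,0],"roll": 0,"claw": -1},{"offset": [0,0,0],"roll": 0,"claw": -1}])

```text
clock: 23.4
tool_pos: [0.5444, 0.0287, 0.1264]
orientation: [-78.5, 89.9, 3.5]
force: [-0.2, -0.2, 7.2]
opening: 0.0177
```

Contact at the bottom, at the expected height (0.1264 against 0.1266). Releasing, then straight up.

Call:
servo_tool(motion=[{"offset": [-0.0008,0,0],"roll": 0,"claw": -1},{"offset": [0,0,0],"roll": 0,"claw": -0.45},{"offset": [0,0,0],"roll": 0,"claw": -0.2},{"offset": [0,0,0],"roll": 0,"claw": 0.3},{"offset": [0,0,0],"roll": 0,"claw": 0.3},{"offset": [0,0,0],"roll": 0,"claw": 0.3},{"offset": [0,0,0],"roll": 0,"claw": 0.3}])

```text
clock: 24.28
tool_pos: [0.5435, 0.0287, 0.1261]
orientation: [25.1, 90.0, 107.2]
force: [0.1, -0.1, 0.7]
opening: 0.0569
```

Call:
servo_tool(motion=[{"offset": [-0.02,0,0],"roll": 0,"claw": 0.3},{"offset": [-0.04,0,0],"roll": 0,"claw": 0.3},{"offset": [-0.05,0,0],"roll": 0,"claw": 0.3},{"offset": [-0.04,0,0],"roll": 0,"claw": 0.3},{"offset": [0,-0.02,0],"roll": 0,"claw": 0.3},{"offset": [0,0,0],"roll": 0,"claw": 0.3},{"offset": [0,0,0],"roll": 0,"claw": 0.3}])

```text
clock: 25.15
tool_pos: [0.5627, 0.0257, 0.2754]
orientation: [110.2, 89.9, -167.8]
force: [0.1, 0.3, 0.1]
opening: 0.0566
```

```bash
python3 - <<'E'
from h import *
snap('wrist','w17');snap('scene','s17')
s=load('s17');a=s['frame'][140:270,230:350]; cv2.imwrite('pics/s17z.png',cv2.resize(a,None,fx=4.4,fy=4.4,interpolation=cv2.INTER_CUBIC))
to([.5445,.0286,.1266],82)
E
```

```text
pos [0.5627 0.0258 0.2757] head 82.01 tilt 0.06 op 0.0571 F [-0.18  0.21  0.57] t 25.25
tool offset first [0.1491 0.0183 0.0003] roll 0.01
```

View pics/w17.png

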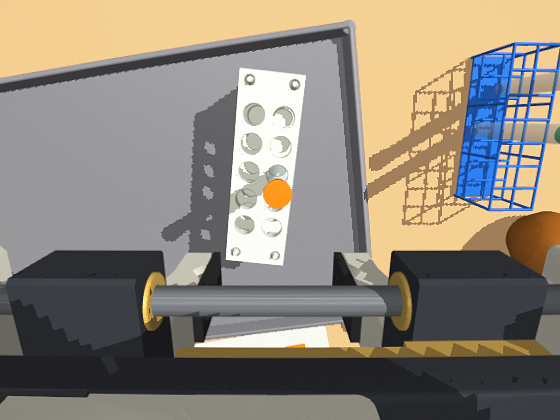

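View pics/s17z.png

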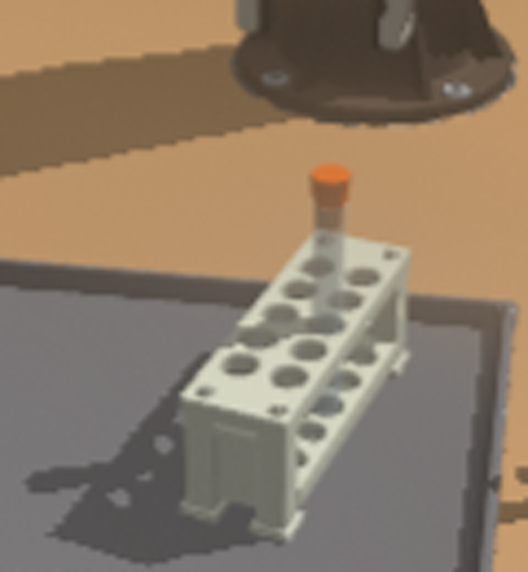

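```bash
python3 - <<'E'
from h import *
s=load('w17');f=s['frame']
hsv=cv2.cvtColor(f,cv2.COLOR_BGR2HSV);m=((hsv[...,0]<16)&(hsv[...,1]>150)).astype(np.uint8);m[:170]=0;m[215:]=0;m[:,:255]=0;m[:,300:]=0
c=max(cv2.findContours(m,0,cv2.CHAIN_APPROX_NONE)[0],key=cv2.contourArea);(u,v),r=cv2.minEnclosingCircle(c)
print('stopper',onplane(s,u,v,.184).round(4),bydepth(s,u,v).round(4),'hole .5445 .0286')
P=cloud(s);Q=load('w8')
for n,px in(('deck corners',[(262,75),(249,100),(237,238),(258,245),(268,105),(255,257)]),):
    print([P[v,u].round(4).tolist() for u,v in px])
E
```

```text
stopper [0.5342 0.0286 0.184 ] [0.5345 0.0285 0.1823] hole .5445 .0286
[[0.4465, 0.0275, 0.0838], [0.4676, 0.0113, 0.0841], [0.608, -0.0249, 0.0847], [0.6194, -0.0034, 0.0843], [0.475, 0.0292, 0.0852], [0.6324, -0.0087, 0.0861]]
```

```bash
python3 -c "
from h import *
print(ctrl.close_job())"
```

```text
the job is handed in; nothing more can be done
None
```

I fitted the deck over the four pins and stood the orange tube in a middle hole of the rack. Then I handed the job in at about 25 s; it reported no verdict.

- **Deck:** It came down at the expected height with no jamming. After release, depth readings over its top face were 0.084–0.086 m, against 0.085 m for flush, and both camera views showed it lying on the posts.
- **Orange tube:** It touched bottom at the expected height (TCP 0.1264 m against 0.1266 m predicted). After release its top read 0.182 m against 0.184 m expected. It leans about 0.06 rad against the wall of its hole, within the 0.12 rad limit.
- **Other glassware:** I saw no disturbance in the pictures, but I did not measure the positions again at the end. The gripper was open and clear of everything at hand-in.
- **Failed check:** One automatic fit of the seated deck's outline merged with the background. I dropped it and used hand-picked hole centres instead, which agreed with the rack frame to within about 0.6 mm.

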